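# Snap the dust cover home on a spindle sander's bearing

## Task

Keep the wood dust out of the sander's bearing: set the closed domed cover that fits it, dome up and level, on the sprung tongues in the mouth of the flange bearing and let go, then take the wide fitting sleeve by its handle and press squarely on the cover's rim until it snaps fully home. Push the cover in only with that sleeve, not with the gripper, then stand the sleeve upright in the tool tray again and leave the other things where they are.

Things in the scene. Friction and masses are not known exactly. Their poses are not given: they have to be found in the camera images.
- seat (a point): On the axis of the flange bearing, on the seat where the cover's flange must finally lie, 82 mm above the bench; z up, x away from the motor. The seat is the floor of a round recess 64 mm wide, 10 mm deep (the housing's rim, 88 mm across, is 10 mm above this point); below it a bore 53 mm wide goes down 16 mm. Home, the flange's top is 7 mm below the rim.
- nose_ring (a point): On the same axis, 7.3 mm above seat: centre of six sprung steel tongues, whose round noses reach in to 28 mm from the axis, 2 mm over the cover's flange. A cover let go in the mouth rests level on them, flange underside 11 mm above the seat; neither its weight nor the sleeve's sends it in. A push of 10 to 15 N over the first 4 mm spreads them; at 11 mm they snap in over the flange.
- drive: The sander's drive, all fixed: steel plate 235 x 130 mm, top 52 mm above the bench, on two battens; on it the bearing, a square dark cast housing (116 x 116 mm, 40 mm high) with four bolts, and the motor. Origin: on the bench under the bearing's axis; x away from the motor, yaw within 23 degrees. The plate reaches from x = -160 to +75 mm, y = -65 to +65 mm.
- cover_mid (a point): Half-way up the axis (z up) of the loose closed cover: grey plastic, round, 39 mm high, about 60 g, dome up in the parts tray. From below: spigot 50 mm wide, 16 high (lowest 5 tapered to 42), flange 60 wide, 3 thick, dome to grip 38 wide, 20 high. This point is 3.5 mm above the flange's underside, so 15 mm above seat when on the tongues, 3.5 when home.
- sleeve_mid (a point): Half-way up the axis (z up) of the wide fitting sleeve, the loose tool, standing mouth down in the tool tray: 108 mm high, about 0.28 kg; this point is 54 mm above its mouth. Lower part: steel cup 52 mm wide, 44 inside, 40 high, open below 32 deep, so it passes over the cover's dome and bears on its flange. Upper part: wooden handle 30 wide, 44 to 108 mm above the mouth.
- motor_top (a point): Centre of the top of the sander's grey upright motor (obstacle, fixed on the same plate): 84 mm wide, top 149 mm above the bench, axis 108 mm from the bearing's axis.
- parts_tray: Low wooden tray with the three covers, fixed: 130 (x) x 270 (y) x 20 mm high, floor 6 mm above the bench, walls 6 mm; origin at the centre of its underside. It may stand on either side of the sander.
- tool_tray: Low wooden tray with the sleeves, the mallet and one gouge, fixed: 130 (x) x 270 (y) x 20 mm high, floor 6 mm above the bench, walls 6 mm; origin at the centre of its underside. It stands on the other side of the sander. Sleeves and mallet stand in a row along its y, 85 mm apart, in any order.
- cover_open_mid (a point): Bystander: cover of the same size with a 20 mm shaft hole through its dome, in the parts tray; point half-way up (39 mm high).
- cover_small_mid (a point): Bystander: closed cover for a smaller bearing, flange 44 mm, dome 26 mm wide, 39 mm high, in the parts tray; point half-way up.
- sleeve_small_mid (a point): Bystander: narrow fitting sleeve, cup 36 mm wide, 108 mm high, same handle, standing in the tool tray; point half-way up.
- mallet_mid (a point): Bystander: turned wooden carver's mallet standing on its head in the tool tray, handle up; 198 mm high, head 64 mm wide up to 95 mm, handle 27 mm wide above; point half-way up.
- gouge_a_mid (a point): Bystander: carving gouge lying along the tool tray's far (+x) edge, about 200 mm long, 23 mm thick; point on its axis near the ferrule.
- gouge_b_mid (a point): Bystander: carving gouge lying on the bench beyond the sander, about 205 mm long, 23 mm thick; point on its axis near the ferrule.
- tin_mid (a point): Bystander: grey grease jar 68 mm wide, 55 mm high, on the bench behind a tray; point half-way up.
- rosette_mid (a point): Bystander: carved wooden rosette, a disc 84 mm wide and 20 mm high with a small knob, on the bench behind a tray; point half-way up.
Not all that is in view belongs to the job. Leave any pink or red look-alike of the part that bears sleeve_mid alone.

How it is judged (in metres and radians):
On the way, in this order (a step that is already met when the one before it is completed fails the run):
1. the closed cover rests released and level on the tongues in the bearing's mouth, not yet pressed in (horizontal distance between cover_mid and seat below 0.004 m and z of cover_mid in the frame of seat between 0.0105 and 0.0185 m and angle between cover_mid's own z axis and vertical below 0.12 rad and contact force between the fingers and cover below 0.2 N), for 0.2 s.
2. the cover is snapped home, with the wide sleeve held in the gripper bearing squarely on its rim (horizontal distance between cover_mid and seat below 0.003 m and z of cover_mid in the frame of seat between 0.002 and 0.0055 m and angle between cover_mid's own z axis and vertical below 0.06 rad and z of sleeve_mid in the frame of cover_mid between 0.045 and 0.0565 m and contact force between the fingers and sleeve above 1 N and angle between sleeve_mid's own z axis and vertical below 0.1 rad and horizontal distance between sleeve_mid and seat below 0.006 m), for 0.05 s.
At the end, for the whole second after the job is handed in: The closed cover is home in the bearing: on its axis within 3 mm, flange on the seat within 2 mm, tilted under 0.06 rad, at rest. The wide sleeve stands upright (under 0.1 rad) at rest on the tool tray's floor, its axis inside the walls. Nothing is held (horizontal distance between cover_mid and seat below 0.003 m and z of cover_mid in the frame of seat between 0.002 and 0.0055 m and angle between cover_mid's own z axis and vertical below 0.06 rad and x of sleeve_mid in the frame of tool_tray between -0.059 and 0.059 m and y of sleeve_mid in the frame of tool_tray between -0.129 and 0.129 m and z of sleeve_mid in the frame of tool_tray below 0.066 m and angle between sleeve_mid's own z axis and vertical below 0.1 rad and linear speed of each of sleeve, cover below 0.02 m/s); the robot touches nothing.
It fails at once if the cover is pushed in by the gripper itself (fingers on the cover while it is between the tongues' rest height and home) (horizontal distance between cover_mid and seat below 0.015 m and z of cover_mid in the frame of seat between 0.0055 and 0.011 m and contact force between the fingers and cover above 3 N).
It fails at once if another thing on the bench or in the trays is moved by more than 30 mm (distance of any of cover_open_mid, cover_small_mid, sleeve_small_mid, mallet_mid, gouge_a_mid, gouge_b_mid, tin_mid, rosette_mid from where it was at the start of the episode above 0.03 m).
It also fails if it takes over 72 s, if anything falls off the work surface, if the arm or the gripper's body presses on something with over 40 N, if the wrist force passes 120 N, or if a joint passes its speed limit or range.

## Robot

A 6-joint arm with a two-finger parallel gripper is mounted at the origin on the work surface. World frame = base frame: x ahead of the robot, y to its left, z up, the work surface at z = 0. Lengths are in mm, angles in rad, forces in N, time in s.
With the tool pointing down it reaches from about 350 to 875 mm from the base axis. Payload 4.2 kg.
Tool frame: the origin (TCP) lies on the mounting face of the last link; the fingertips stand 173 mm ahead of it and the grasp point (between the pads) lies 155 mm ahead of it; z points along the fingers, y is the direction in which the jaws open and shut (so a half turn about z gives the same grasp; the last joint's range is limited). The gripper opens to 85 mm and grips with 20 to 120 N. Pads are 22 mm wide; open, the fingers measure 114 mm over their backs; the gripper's body (76 mm by 85 mm) begins 54 mm behind the grasp point. The pads swing forward as they close: fully open they stand 13 mm farther back than shut.
Start: joints at [-0.905, 0.385, 0.008, 0, -1.194, -0.259], TCP at [247.309, -573.967, 404.712] pointing down, gripper open.
Joint ranges: [-3.14, 3.14], [-1.21, 2.06], [-1.07, 1.41], [-3.16, 2.05], [-2.99, -0.16], [-3.1, 3.1]. Speed limits (rad/s): [2.79, 2.79, 3.14, 3.14, 3.14, 3.14].

## Interface

Orientations are given as a unit quaternion [x, y, z, w].
In Python, from bench import arm gives the robot as it stands.
- The arm moves only by the shell command python3 -m jog 'ROWS' [OPENING]. ROWS is JSON, a list that holds one entry, the list of rows, each a list of 4 numbers: the shift along the tool's x, y, z in mm, then the turn about the tool's z in degrees. In form: [[[x, y, z, spin], ...]]. A call has exactly 5 rows; each row is the pose to reach, as a shift and turn from the pose measured when the call began, along the tool's axes at that moment; what a row does not reach only later rows make up. A row lasts 1/8 s, in which the tool goes at most 62.5 mm and 10.7 degrees, less where a joint would pass 70% of its speed; a pose out of reach is approached as far as the arm can. A call with a gripper value outside its range is refused whole. OPENING is the finger opening in mm, from 0 to 85.4, set as the call begins (- or left out, the last holds). The fingers move at their own pace and stop on an object; the grip force is fixed at half the most. Time passes only in rows, so rows that repeat a pose let the fingers close, or fill a call up. It gives the time, the measured TCP pose, the force and the opening at its end, in the units of the state.
- arm.read_state(): the state, without advancing time (a new reading comes with each control period).
- arm.get_image(name): name is "scene" or "top" or "wrist"; returns (picture, depth): 400x640x3 uint8, blue, green, red; 400x640 float32, mm along the optical axis (not along the pixel's ray), 0 where there is no reading.
- arm.camera_params(name): a dict with "mtx" (3x3 intrinsics, pixels), "R" (3x3) and "t" (3): a world point X has camera coordinates R X + t. Camera axes: x right, y down, z forward; pixel columns grow to the right and rows downward; lengths in mm; the calibration is good to about 2 mm. A picture is of the moment at which its call begins: read the wrist's pose just before it. camera_params takes no time and is no camera call; for the wrist camera it gives the pose at the moment of the call.
- arm.job_done(): hands the job in, once; it reports no verdict.
The state is a dict: "clock": time; "joints": joint angles; "joint_vel": joint speeds; "joint_efforts": joint torques, N m; "position": TCP position; "ee_rot": TCP orientation; "contact_force": force on the tool from outside, world axes, zero at the start; "wrist_torque": the same for the moment, N m; "gripper_width": finger opening in mm.
Only numpy, scipy, OpenCV 4.12 (cv2) and the standard library are available. Lean on these libraries where they do the work, as an engineer would, in place of code of your own. Each camera call takes 0.05 s, during which the arm holds its last target.

## Working session

There is one attempt and no reset: what is moved stays moved. The work goes in short steps, Python scripts to look and compute and a shell command to move; the robot and the scene stay as the last step left them, time stands still between calls to the robot, and variables do not carry over. Pictures are saved under pics/ and viewed, and the job is handed in when it is done.

```bash
ls; mkdir -p pics
python3 - <<'E'
from bench import arm
import cv2,numpy as np
print(arm.read_state())
for n in ("scene","top","wrist"):
    p=arm.camera_params(n); print(n,p)
    im,d=arm.get_image(n)
    cv2.imwrite(f"pics/{n}0.png",im); np.save(f"pics/{n}0.npy",d)
    print((d==0).mean())
E
```

```text
pics
{'clock': 0.0, 'joints': array([-9.05390301e-01,  3.85556884e-01,  6.61226827e-03, -4.98836987e-04,
       -1.19401015e+00, -2.58609251e-01]), 'joint_vel': array([ 0.00092417,  0.00042723, -0.00168748,  0.00044243,  0.00017248,
       -0.00133268]), 'joint_efforts': array([ 1.68409646e-03, -3.92287982e+01,  1.88402045e+01,  4.18621212e+00,
       -4.53240718e-03,  6.99559450e-06]), 'position': array([ 247.2468276 , -573.78575598,  403.61569132]), 'ee_rot': array([-2.01908577e-01,  9.79403751e-01,  1.06940701e-03, -2.73538972e-04]), 'contact_force': array([-0.34337876, -0.174719  , -0.4311829 ]), 'wrist_torque': array([ 0.02071198, -0.00641493,  0.00661733]), 'gripper_width': 85.81738654551502}
scene {'mtx': array([[370.47153194,   0.        , 315.20646942],
       [  0.        , 370.47153194, 199.54848811],
       [  0.        ,   0.        ,   1.        ]]), 'R': array([[ 0.78104195,  0.62429288, -0.01522722],
       [ 0.41852606, -0.54139657, -0.72919524],
       [-0.46347536,  0.56315908, -0.68413627]]), 't': array([-430.88942315, -122.49736786, 1373.34338482])}
0.00389453125
top {'mtx': array([[501.75016819,   0.        , 312.24283471],
       [  0.        , 501.75016819, 196.04114554],
       [  0.        ,   0.        ,   1.        ]]), 'R': array([[ 0.00757679, -0.99988847,  0.01287033],
       [-0.99654687, -0.00861447, -0.08258407],
       [ 0.08268573, -0.01220017, -0.99650099]]), 't': array([ -18.70021461,  528.01503016, 1354.72130224])}
0.0038515625
wrist {'mtx': array([[323.57862373,   0.        , 318.32228667],
       [  0.        , 323.57862373, 197.2973296 ],
       [  0.        ,   0.        ,   1.        ]]), 'R': array([[-0.39486702,  0.91873593,  0.00208147],
       [ 0.87252496,  0.37429441,  0.31401255],
       [ 0.28771553,  0.12580933, -0.94941655]]), 't': array([624.43753173, -40.68134999, 381.12109046])}
0.003953125
```

View pics/scene0.png

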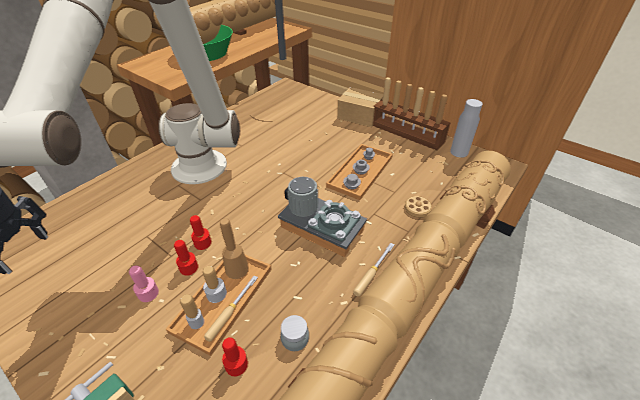

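View pics/top0.png

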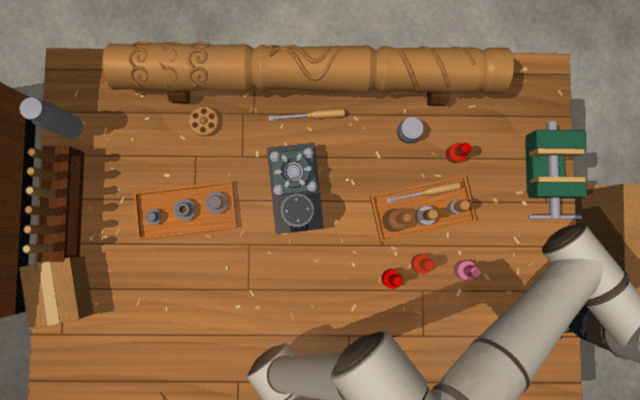

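View pics/wrist0.png

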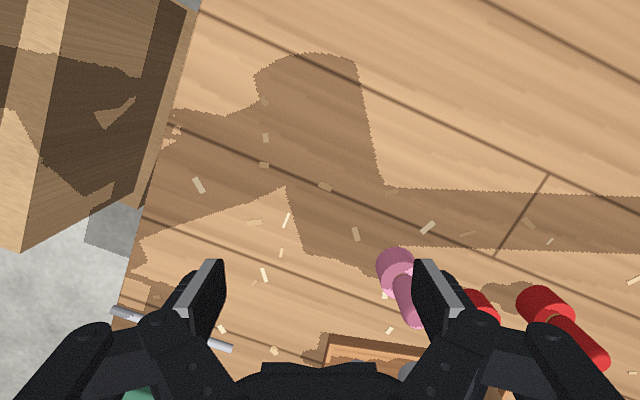

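The scene view shows the tool tray with mallet (232,250), sleeves (213,285) and (192,310). The parts tray holds three covers near (352,180), (361,166) and (369,153). In the top view the bearing is at (293,171), the motor at (297,210), the covers at (153,216), (184,210) and (216,202), and the red and pink look-alikes lie outside the trays. Next I'll crop in closer and measure.

```bash
cat > h.py <<'E'
import numpy as np,cv2
from bench import arm
def cloud(n,d):
    p=arm.camera_params(n); K=p["mtx"]
    v,u=np.mgrid[0:d.shape[0],0:d.shape[1]]
    c=np.stack([(u-K[0,2])/K[0,0]*d,(v-K[1,2])/K[1,1]*d,d],-1)
    return (c-p["t"])@p["R"]
def proj(n,X):
    p=arm.camera_params(n); c=p["R"]@np.array(X,float)+p["t"]; q=p["mtx"]@c; return q[:2]/q[2]
def ray(n,uv,z,p=None):
    p=p or arm.camera_params(n); r=p["R"].T@np.linalg.inv(p["mtx"])@np.array([uv[0],uv[1],1.]); o=-p["R"].T@p["t"]
    return o+r*(z-o[2])/r[2]
def crop(im,x0,y0,x1,y1,s,name):
    cv2.imwrite(name,cv2.resize(im[y0:y1,x0:x1],None,fx=s,fy=s,interpolation=cv2.INTER_CUBIC))
E
python3 - <<'E'
from h import *
t=cv2.imread("pics/top0.png"); s=cv2.imread("pics/scene0.png")
a=cv2.resize(t[170:250,125:245],None,fx=6,fy=6,interpolation=cv2.INTER_CUBIC)[:, :720]
crop(t,125,175,245,245,6,"pics/c1.png")
crop(t,260,130,340,240,5,"pics/c2.png")
crop(t,365,170,485,245,6,"pics/c3.png")
crop(s,320,140,400,205,8,"pics/c4.png")
crop(s,160,205,280,355,4,"pics/c5.png")
d=np.load("pics/top0.npy"); P=cloud("top",d); Z=P[...,2]
np.set_printoptions(precision=1,suppress=True)
for nm,(x0,y0,x1,y1),zmin in (("parts",(130,178,240,240),26),("tools",(370,175,480,245),60),("drive",(262,138,330,238),75),("motor",(262,138,330,238),140)):
    m=np.zeros(Z.shape,np.uint8); m[y0:y1,x0:x1]=(Z[y0:y1,x0:x1]>zmin)&(Z[y0:y1,x0:x1]<320)
    n,l,st,c=cv2.connectedComponentsWithStats(m)
    for i in range(1,n):
        if st[i,4]>8: q=P[l==i]; print(nm,st[i],c[i],q.mean(0),"zmax",q[:,2].max(),"mid",(q.min(0)+q.max(0))/2)
E
```

```text
parts [207 194  19  20 203] [215.5 202.9] [505.9 246.7  40. ] zmax 51.04862784195494 mid [505.1 247.2  38.5]
parts [174 202  19  19 174] [183.2 210.1] [485.9 333.5  38.4] zmax 48.56678822725452 mid [484.  337.   37.3]
parts [147 211  11  11  94] [151.7 216.6] [467.6 416.8  40.2] zmax 49.59485689749708 mid [469.3 419.3  37.9]
tools [454 200  16  12 160] [461.6 205.8] [ 499.5 -400.4  101.5] zmax 120.58391399681987 mid [ 500.3 -403.3   91. ]
tools [386 209  26  23 420] [397.7 219.5] [ 461.9 -230.1  122.2] zmax 209.04620851153564 mid [ 462.9 -235.1  134.6]
tools [423 209  15  12 144] [430.2 214.6] [ 476.  -318.2  103.1] zmax 118.31805525604575 mid [ 476.2 -321.    89.2]
drive [306 150   6   7  23] [308.3 152.5] [639.2  -2.4  77.8] zmax 85.92650981843589 mid [638.4  -2.9  80.5]
drive [272 153   6   7  20] [274.4 156. ] [629.   87.1  77.7] zmax 80.56426085990347 mid [628.8  87.   77.8]
drive [274 154  38  34 610] [292.9 170.4] [589.7  37.6  88.7] zmax 98.67043267872857 mid [589.3  39.   86.9]
drive [309 183   7   7  24] [312.  186.1] [550.  -12.9  76.5] zmax 79.72175428323656 mid [550.3 -12.9  77.4]
drive [275 187   7   7  25] [278.  189.8] [539.3  76.7  77. ] zmax 80.24945317229677 mid [538.8  76.6  77.6]
drive [ 280  194   35   39 1002] [297.3 212.1] [477.5  23.9 143.2] zmax 157.13846751042422 mid [476.2  24.9 116.4]
motor [281 194  33  33 863] [297.  210.2] [482.2  24.8 147.2] zmax 157.13846751042422 mid [482.9  24.8 148.7]
```

View pics/c1.png

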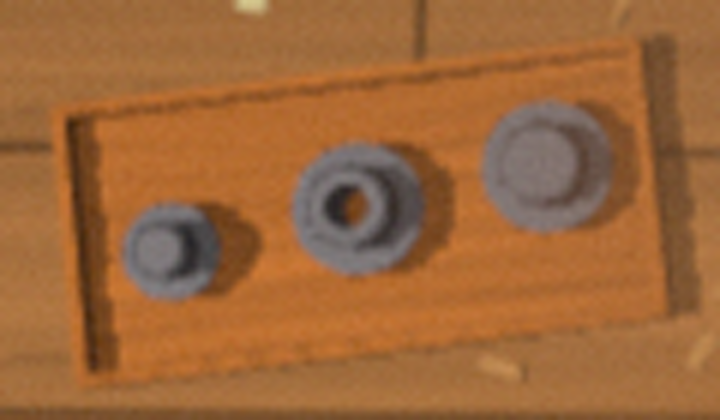

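View pics/c4.png

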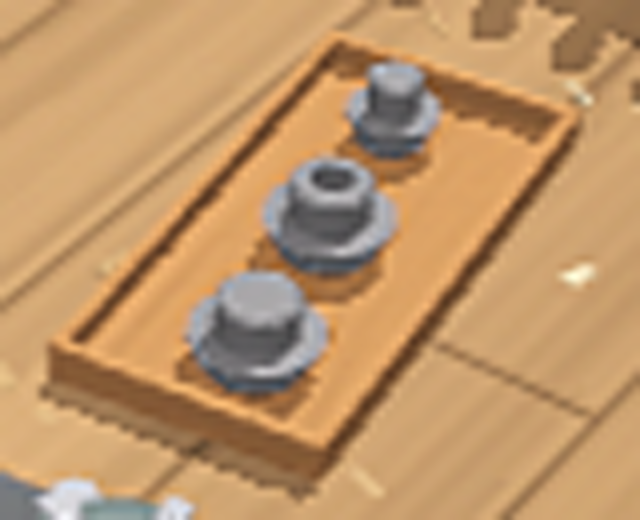

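View pics/c3.png

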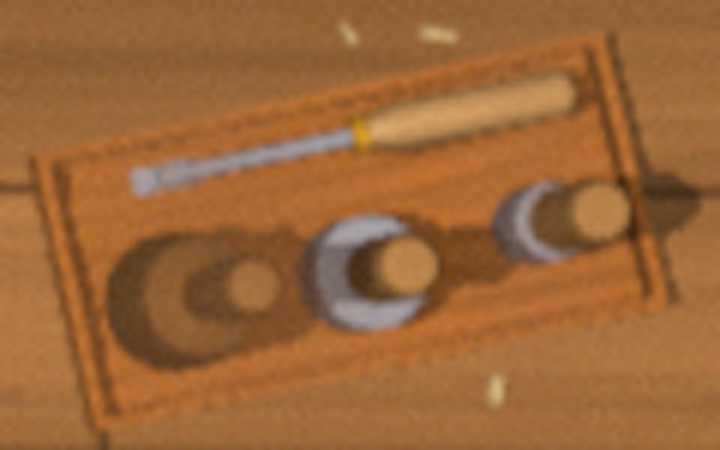

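View pics/c5.png

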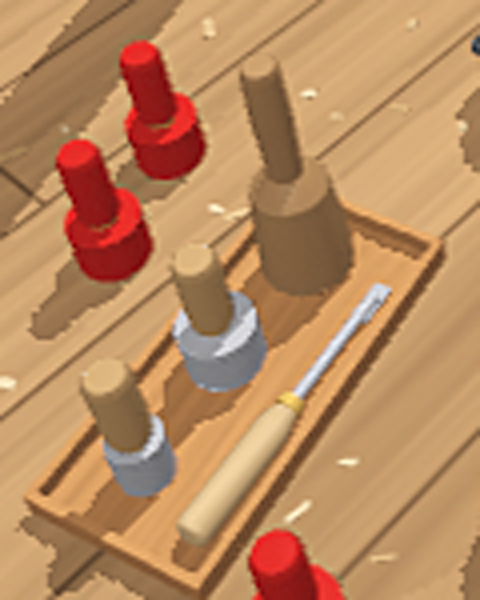

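View pics/c2.png

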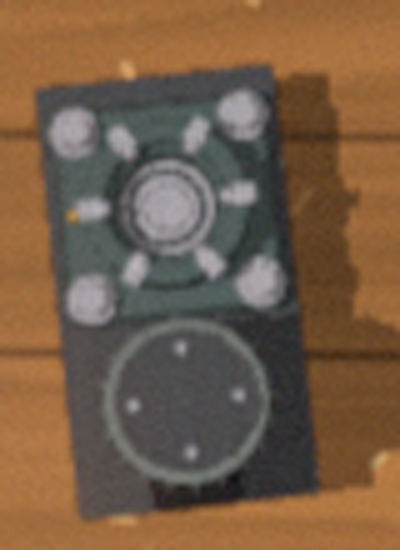

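Candidates in the top view:
- **Cover:** closed wide (216,202), holed (184,210), small (153,216). I choose (216,202): closed dome with a wide flange, confirmed in the crops.
- **Sleeve:** wide (427,215), narrow (457,208), red (459,152), (423,263) and (392,279), pink (467,270). I choose (427,215): wooden handle with a wide steel cup, in the tray.

I'll look at the bearing close up first.

```bash
cat >> h.py <<'E'
from scipy.spatial.transform import Rotation as Ro
np.set_printoptions(precision=2,suppress=True)
def shift(T,jaw=None):
    """shift in tool axes to bring TCP to T; jaw = desired yaw (deg) of tool y"""
    s=arm.read_state(); M=Ro.from_quat(s["ee_rot"]).as_matrix()
    y=np.degrees(np.arctan2(M[1,1],M[0,1]))
    out=M.T@(np.array(T)-s["position"])
    spin=None
    if jaw is not None: spin=-((jaw-y+90)%180-90)
    print("clock",round(s["clock"],2),"pos",s["position"],"yawY",round(y,1),"tilt",np.degrees(np.arccos(-M[2,2])).round(2),"shift",out,"spin",spin,"F",s["contact_force"],"w",s["gripper_width"])
E
python3 -c "
from h import *
shift([589,38,370],127)"
```

```text
clock 0.15 pos [ 247.28 -573.85  403.9 ] yawY 113.3 tilt 0.09 shift [-555.88  426.71   34.52] spin -13.698503541470558 F [-0.01  0.29  0.41] w 85.03643035549186
```

```bash
python3 -m jog '[[[-46,36,3,-3],[-92,71,6,-6],[-138,107,9,-9],[-184,142,12,-12],[-230,178,15,-14]]]' 60; python3 -c "
from h import *
shift([589,38,370],127)"
```

```text
clock: 0.78
position: [388.6, -317.6, 389.0]
ee_rot: [-0.32, 0.947, 0.001, -0.0]
contact_force: [0.1, -0.4, 0.3]
gripper_width: 60.1
clock 0.78 pos [ 388.62 -317.65  388.96] yawY 127.4 tilt 0.1 shift [-375.08  161.05   19.34] spin 0.3620594334260119 F [ 0.14 -0.41  0.25] w 60.12145673878655
```

```bash
python3 -m jog '[[[-55,24,3,0],[-110,48,6,0],[-165,71,9,0],[-220,95,12,0],[-275,118,15,0]]]'; python3 -m jog '[[[-50,22,2,0],[-95,40,4,0],[-100,43,4,0],[-100,43,4,0],[-100,43,4,0]]]'
python3 - <<'E'
from h import *
shift([589,38,370],127)
im,d=arm.get_image("wrist"); cv2.imwrite("pics/w1.png",im); np.save("pics/w1.npy",d)
print(proj("wrist",[589,38,92]))
E
```

```text
clock: 1.4
position: [536.1, -55.0, 374.1]
ee_rot: [-0.32, 0.947, 0.001, -0.0]
contact_force: [0.6, -0.4, 0.0]
gripper_width: 60.0
clock: 2.02
position: [588.9, 38.8, 370.4]
ee_rot: [-0.32, 0.947, 0.001, -0.0]
contact_force: [0.4, -1.1, 0.6]
gripper_width: 59.9
clock 2.02 pos [588.88  38.79 370.36] yawY 127.3 tilt 0.11 shift [ 0.38 -0.7   0.36] spin 0.30982526215294115 F [ 0.35 -1.1   0.62] w 59.935224191150276
[317.23 196.36]
```

View pics/w1.png

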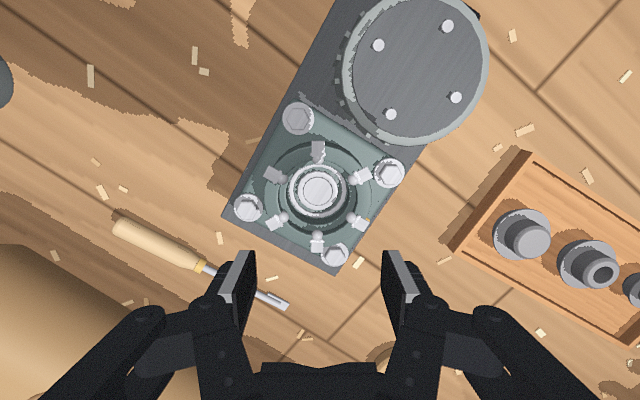

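The bearing centre is near (318,192). The tongues run at image vertical ±60°, so the jaws (image horizontal) point between them. Next I'll measure the axis from the depth image.

Run:
```python
from h import *
im=cv2.imread("pics/w1.png"); d=np.load("pics/w1.npy"); P=cloud("wrist",d)
crop(im,220,100,420,270,4,"pics/w1c.png")
z=P[...,2]; c=P[100:290,220:420]
h=np.clip((z-60)/50*255,0,255).astype(np.uint8); crop(cv2.applyColorMap(h,cv2.COLORMAP_JET),220,100,420,270,4,"pics/w1z.png")
r=np.hypot(P[...,0]-589,P[...,1]-39)
for a in range(0,64,3):
    m=(r>=a)&(r<a+3); print(a,m.sum(),np.percentile(z[m],[5,50,95]).round(1))
```

```text
0 35 [69.6 70.7 71.7]
3 108 [69.5 70.7 71.7]
6 175 [69.7 70.9 71.7]
9 526 [ 69.5 271.2 280. ]
12 2447 [ 70.2 277.1 281.9]
15 1800 [ 67.3 275.8 281.9]
18 922 [ 66.1 272.7 280.1]
21 859 [ 66.5  70.  287.4]
24 2145 [ 68.9 280.8 287.3]
27 3388 [ 72.8 272.6 286.2]
30 5594 [ 83.3 238.5 284.5]
33 3754 [ 90.5 239.7 278.3]
36 2798 [ 92.  228.9 270.9]
39 2478 [ 91.6 214.1 258.2]
42 2878 [ 66.4 225.5 256.2]
45 1922 [ 66.  252.4 257.5]
48 2314 [ 66.  254.9 259.1]
51 5112 [ 66.4 260.4 276.6]
54 4388 [ 65.6 261.3 281.1]
57 3778 [ 61.7 260.5 281.2]
60 3391 [ 52.8 260.6 281.6]
63 2551 [ 52.2 262.8 281.9]
```

View pics/w1c.png

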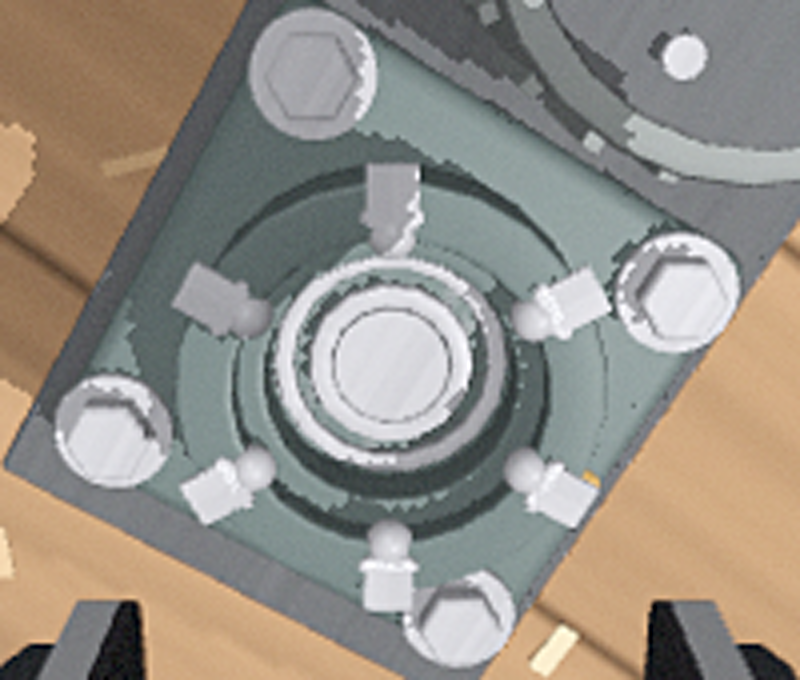

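View pics/w1z.png

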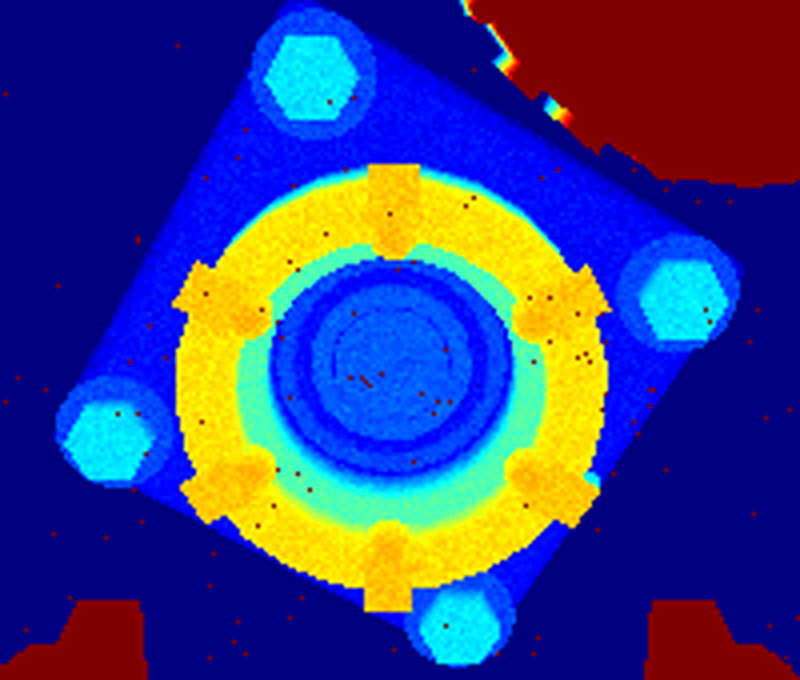

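```bash
cat >> h.py <<'E'
from scipy.optimize import least_squares
def fitc(xy,r0=None):
    c=xy.mean(0)
    f=lambda p: np.hypot(*(xy-p[:2]).T)-(p[2] if r0 is None else r0)
    s=least_squares(f,[*c,20] if r0 is None else c,loss="soft_l1",f_scale=0.5)
    return s.x, np.sqrt(np.mean(np.abs(s.fun)))
E
python3 - <<'E'
from h import *
d=np.load("pics/w1.npy"); P=cloud("wrist",d); z=P[...,2]
r=np.hypot(P[...,0]-589,P[...,1]-39)
rim=(z>89.5)&(z<94.3)&(r<55); print("rim z",np.median(z[rim]))
t=(z>94.3)&(z<110)&(r<60); print("tongues",t.sum(),np.percentile(z[t],[50,90,99]))
# sectors: inner and outer edge radius in rays about centre guess
def edges(c):
    a=np.degrees(np.arctan2(P[...,1]-c[1],P[...,0]-c[0])); rr=np.hypot(P[...,0]-c[0],P[...,1]-c[1]); I=[];O=[]
    for k in range(-180,180,4):
        m=rim&(a>=k)&(a<k+4)
        mt=t&(a>=k-4)&(a<k+8)
        if m.sum()<20 or mt.sum()>12: continue
        i=np.argmin(np.where(m,rr,1e9)); o=np.argmax(np.where(m,rr,-1))
        I.append(P.reshape(-1,3)[i,:2]);O.append(P.reshape(-1,3)[o,:2])
    return np.array(I),np.array(O)
I,O=edges((589,39))
print("inner",fitc(I),len(I)); print("outer",fitc(O))
A=(z<94.3)&(z>90)&(r<44)
sh=((z>69.2)&(z<73)&(r<13.5)).astype(np.uint8)
sh=(z>69.0)&(z<73)&(r<16); 
n,l=cv2.connectedComponents(cv2.morphologyEx(sh.astype(np.uint8),cv2.MORPH_OPEN,np.ones((3,3))))[:2]
k=np.argmax(np.bincount(l[l>0])); q=P[l==k]; print("shaft",q.mean(0),len(q),np.ptp(q,axis=0))
# tongue noses: centroid of tongue points 
n,l,st,c=cv2.connectedComponentsWithStats(t.astype(np.uint8))
C=[P[l==i].mean(0) for i in range(1,n) if st[i,4]>60]; print(np.array(C)); print("mean",np.mean(C,0))
E
```

```text
rim z 92.7276385284496
tongues 497 [94.72 95.33 96.  ]
inner (array([590.41,  39.22,  31.9 ]), np.float64(0.43463467131140676)) 59
outer (array([590.41,  39.14,  43.46]), np.float64(0.43883285048771836))
shaft [588.69  38.8   70.61] 927 [31.08 31.69  3.94]
[]
mean nan
  return _methods._mean(a, axis=axis, dtype=dtype,
  ret = ret.dtype.type(ret / rcount)
```

The rim circles give the bearing axis at (590.4, 39.2), rim z 92.7, with radii 31.9 and 43.5 as described. Now over the cover with the same yaw and the same relative height.

```bash
python3 -c "
from h import *
shift([505,246,303],127.3)"
```

```text
clock 2.08 pos [588.9   38.67 370.5 ] yawY 127.3 tilt 0.1 shift [-58.87 215.66  67.88] spin -0.00282665718464159 F [0.12 0.54 0.84] w 59.755027518439064
```

```bash
python3 -m jog '[[[-15,54,12,0],[-30,108,30,0],[-45,162,48,0],[-59,216,68,0],[-59,216,68,0]]]'; python3 -m jog '[[[0,0,0,0],[0,0,0,0],[0,0,0,0],[0,0,0,0],[0,0,0,0]]]'
python3 - <<'E'
from h import *
shift([505,246,303],127.3)
im,d=arm.get_image("wrist"); cv2.imwrite("pics/w2.png",im); np.save("pics/w2.npy",d)
P=cloud("wrist",d); z=P[...,2]
r=np.hypot(P[...,0]-505,P[...,1]-246)
for nm,lo,hi in (("dome",42,48),("flange",22.5,28)):
    m=((z>lo)&(z<hi)&(r<45)).astype(np.uint8); m=cv2.morphologyEx(m,cv2.MORPH_CLOSE,np.ones((3,3)))
    n,l,st,c=cv2.connectedComponentsWithStats(m); k=1+np.argmax(st[1:,4]); q=P[(l==k)&(z>lo)&(z<hi)]
    cs,_=cv2.findContours((l==k).astype(np.uint8),cv2.RETR_EXTERNAL,cv2.CHAIN_APPROX_NONE)
    p=cs[0][:,0]; zz=np.median(q[:,2]); X=np.array([ray("wrist",u,zz)[:2] for u in p])
    print(nm,st[k],c[k],zz,q.mean(0),fitc(X),cv2.minEnclosingCircle(X.astype(np.float32)))
E
```

```text
clock: 2.7
position: [503.3, 248.0, 301.8]
ee_rot: [-0.321, 0.947, 0.001, -0.001]
contact_force: [-0.1, -0.4, -0.1]
gripper_width: 60.2
clock: 3.32
position: [503.5, 247.7, 301.9]
ee_rot: [-0.321, 0.947, 0.001, -0.001]
contact_force: [0.7, 0.8, 0.3]
gripper_width: 59.7
clock 3.33 pos [503.52 247.65 301.89] yawY 127.5 tilt 0.16 shift [-0.17 -2.21 -1.11] spin 0.167377649459155 F [0.72 0.76 0.34] w 59.722196384558536
dome [ 293  189   50   47 1817] [317.22 212.44] 45.258697935967504 [507.47 250.2   45.09] (array([507.7 , 250.35,  18.24]), np.float64(0.4582248325408788)) ((507.6731262207031, 250.17105102539062), 18.736371994018555)
flange [ 281  169   74   71 2023] [317.29 197.62] 25.467658663349482 [503.52 247.16  25.47] (array([508.3 , 250.78,  29.54]), np.float64(0.45390618234135954)) ((508.4779052734375, 250.62344360351562), 30.06420135498047)
```

View pics/w2.png

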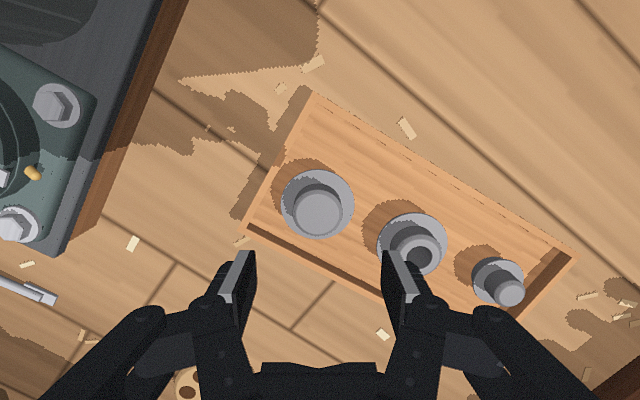

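The picture shows the chosen closed cover at (317,205), holed cover (412,243), small (498,281). The chosen cover is closed and wide, at about (508.0, 250.5). I'll check where the fingertips really are in depth.

Run:
```python
from h import *
d=np.load("pics/w2.npy"); p=arm.camera_params("wrist"); P=cloud("wrist",d)
s=arm.read_state(); M=Ro.from_quat(s["ee_rot"]).as_matrix(); T=(P-s["position"])@M
for nm,sl in (("L",(slice(245,330),slice(200,262))),("R",(slice(245,330),slice(380,440)))):
    q=T[sl].reshape(-1,3); q=q[(q[:,2]<200)&(q[:,2]>90)]
    print(nm,np.percentile(q[:,2],[50,90,97,99.5]), q[q[:,2]>np.percentile(q[:,2],95)].mean(0), "y inner", np.percentile(q[:,1],[1,99]),"x",np.percentile(q[:,0],[1,99]))
shift([508,250.5,201],127.3)
```

```text
L [136.34 157.35 162.89 166.58] [  4.67 -31.14 163.74] y inner [-43.28 -25.61] x [-8.72 17.72]
R [135.78 157.38 162.88 166.39] [  4.33  31.04 163.72] y inner [25.31 43.11] x [-8.67 17.61]
clock 3.38 pos [503.46 247.74 301.83] yawY 127.5 tilt 0.16 shift [ -5.49  -0.76 100.82] spin 0.177237184220985 F [0.12 0.   0.85] w 60.254210206916646
```

```bash
python3 -m jog '[[[-5.5,-0.8,30,0],[-5.5,-0.8,60,0],[-5.5,-0.8,85,0],[-5.5,-0.8,97,0],[-5.5,-0.8,102,0]]]' 60; python3 -m jog '[[[0,0,0,0],[0,0,0,0],[0,0,0,0],[0,0,0,0],[0,0,0,0]]]'
python3 - <<'E'
from h import *
shift([508,250.5,200],127.3)
im,d=arm.get_image("wrist"); cv2.imwrite("pics/w3.png",im); np.save("pics/w3.npy",d)
E
```

```text
clock: 4.0
position: [508.1, 250.6, 199.5]
ee_rot: [-0.321, 0.947, 0.0, -0.001]
contact_force: [0.4, 0.1, 0.3]
gripper_width: 60.0
clock: 4.62
position: [508.1, 250.6, 199.6]
ee_rot: [-0.321, 0.947, 0.0, -0.001]
contact_force: [-0.1, -0.2, 0.7]
gripper_width: 60.2
clock 4.62 pos [508.15 250.57 199.63] yawY 127.5 tilt 0.16 shift [ 0.16  0.03 -0.36] spin 0.18820358240172652 F [-0.05 -0.17  0.65] w 60.229057826821645
```

View pics/w3.png

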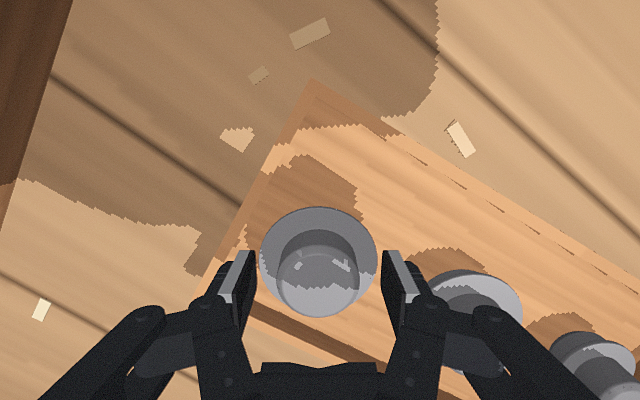

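The dome at (318,280) is centred between the fingers at rows 250–300. I'll close on it.

```bash
python3 -m jog '[[[0,0,0,0],[0,0,0,0],[0,0,0,0],[0,0,0,0],[0,0,0,0]]]' 25;  python3 -m jog '[[[0,0,0,0],[0,0,0,0],[0,0,-5,0],[0,0,-15,0],[0,0,-20,0]]]'
python3 - <<'E'
from h import *
shift([508,250.5,200],127.3)
im,d=arm.get_image("wrist"); cv2.imwrite("pics/w4.png",im); np.save("pics/w4.npy",d)
E
```

```text
clock: 5.3
position: [508.3, 250.7, 200.0]
ee_rot: [-0.321, 0.947, 0.001, -0.001]
contact_force: [-0.2, -0.3, 5.6]
gripper_width: 35.9
clock: 5.92
position: [508.5, 250.8, 220.7]
ee_rot: [-0.321, 0.947, 0.001, -0.001]
contact_force: [0.9, 0.1, 0.7]
gripper_width: 36.0
clock 5.92 pos [508.45 250.77 220.67] yawY 127.5 tilt 0.1 shift [ 0.5   0.03 20.68] spin 0.20204361967044804 F [0.92 0.06 0.69] w 35.97056232875742
```

View pics/w4.png

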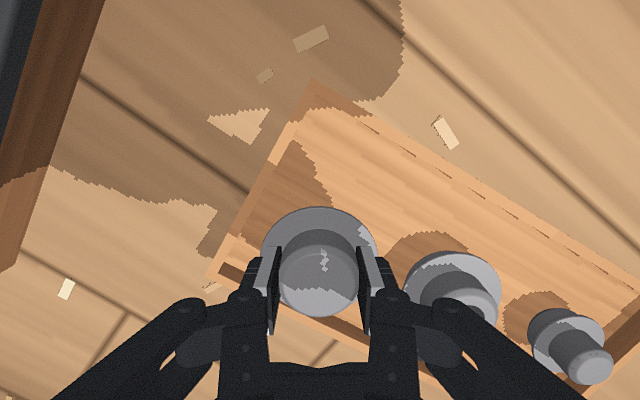

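```bash
cat >> h.py <<'E'
def inhand(f):
    d=np.load(f); P=cloud("wrist",d); s=arm.read_state(); M=Ro.from_quat(s["ee_rot"]).as_matrix()
    return (P-s["position"])@M, d
E
python3 - <<'E'
from h import *
T,d=inhand("pics/w4.npy")
x,y,z=T[...,0],T[...,1],T[...,2]
rr=np.hypot(x,y)
print(np.histogram(z[(rr<45)&(z<200)],bins=np.arange(120,200,3)))
def plane(q):
    A=np.c_[q[:,:2],np.ones(len(q))]; k=np.linalg.lstsq(A,q[:,2],rcond=None)[0]; return k
for nm,lo,hi,R in (("top",150,159,17),("fl",170,180,31)):
    m=(z>lo)&(z<hi)&(rr<R)
    q=T[m]; k=plane(q); e=q[:,2]-np.c_[q[:,:2],np.ones(len(q))]@k; q=q[np.abs(e)<1.5]; k=plane(q)
    print(nm,len(q),k,"z med",np.median(q[:,2]),"y",np.percentile(q[:,1],[1,99]),"x",np.percentile(q[:,0],[1,99]))
E
```

```text
(array([ 922,  785,  599,  328,  702,  346,  286,  357,  346,  303,  321,
       4356,  933,  429,  365,  279,  227,  577, 2355,    9,    0,    0,
          0,    0,    0,    1]), array([120, 123, 126, 129, 132, 135, 138, 141, 144, 147, 150, 153, 156,
       159, 162, 165, 168, 171, 174, 177, 180, 183, 186, 189, 192, 195,
       198]))
top 3940 [  0.01   0.   154.61] z med 154.5935896225329 y [-15.78  15.67] x [-15.42  15.96]
fl 2739 [  0.01   0.   174.38] z med 174.55543920522467 y [-27.79  27.77] x [-20.83  28.65]
```

```bash
cat >> h.py <<'E'
def coverfit(f):
    T,d=inhand(f); x,y,z=T[...,0],T[...,1],T[...,2]; rr=np.hypot(x,y)
    m=(np.abs(z-174.4)<2.2)&(rr<34)&(x<8)&(x>-40); a=np.degrees(np.arctan2(y,-x)); E=[]
    for k in range(-80,80,4):
        s=m&(a>=k)&(a<k+4)
        if s.sum()>15: i=np.argmax(np.where(s,rr,0)); E.append(T.reshape(-1,3)[i,:2])
    E=np.array(E); print("flange edge fit tool",fitc(E),"r30:",fitc(E,29.7),len(E))
    m=(np.abs(z-154.6)<2)&(rr<21); a=np.degrees(np.arctan2(y,x)); E=[]
    for k in range(-180,180,5):
        s=m&(a>=k)&(a<k+5)&((np.abs(a)<40)|(np.abs(a)>140))
        if s.sum()>15: i=np.argmax(np.where(s,rr,0)); E.append(T.reshape(-1,3)[i,:2])
    E=np.array(E); print("dome edge fit tool",fitc(E),len(E))
E
python3 - <<'E'
from h import *
coverfit("pics/w4.npy")
shift([590.5,39.2,360],127.5)
E
```

```text
h.py:27: RuntimeWarning: Mean of empty slice.
  c=xy.mean(0)
  ret = ret.dtype.type(ret / rcount)
Traceback (most recent call last):
  File "h.py", line 40, in coverfit
    E=np.array(E); print("flange edge fit tool",fitc(E),"r30:",fitc(E,29.7),len(E))
                                                ~~~~^^^
  File "h.py", line 29, in fitc
    s=least_squares(f,[*c,20] if r0 is None else c,loss="soft_l1",f_scale=0.5)
                      ^^^^^^^
TypeError: Value after * must be an iterable, not numpy.float64
```

```bash
sed -i 's/(x<8)&(x>-40); a=np.degrees(np.arctan2(y,-x))/(x>-8); a=np.degrees(np.arctan2(y,x))/' h.py
python3 - <<'E'
from h import *
coverfit("pics/w4.npy")
shift([590.5,39.2,360],127.5)
E
```

```text
flange edge fit tool (array([-0.36, -0.03, 29.63]), np.float64(0.27933760073846786)) r30: (array([-0.45, -0.03]), np.float64(0.2810845585437094)) 40
dome edge fit tool (array([-0.18, -0.1 , 18.18]), np.float64(0.6331900062639696)) 32
clock 5.97 pos [508.59 250.91 221.26] yawY 127.5 tilt 0.1 shift [  63.89 -217.58 -139.12] spin 0.013589515383486628 F [0.15 0.15 0.03] w 36.26785154158108
```

```bash
python3 -m jog '[[[0,0,-50,0],[10,-34,-100,0],[24,-83,-110,0],[38,-130,-110,0],[51,-174,-110,0]]]'; python3 -m jog '[[[6,-22,4,0],[13,-40,8,0],[13,-44,12,0],[13,-44,12,0],[13,-44,12,0]]]';python3 -c "
from h import *
shift([590.1,38.95,300],127.5)"
```

```text
clock: 6.6
position: [574.3, 80.1, 331.4]
ee_rot: [-0.322, 0.947, 0.001, 0.0]
contact_force: [-0.1, 0.2, -0.5]
gripper_width: 35.8
clock: 7.22
position: [590.7, 38.2, 319.4]
ee_rot: [-0.322, 0.947, 0.001, 0.0]
contact_force: [-0.5, 0.0, 0.6]
gripper_width: 35.9
clock 7.22 pos [590.69  38.18 319.4 ] yawY 127.6 tilt 0.12 shift [ 0.03  0.94 19.4 ] spin 0.07908672735257483 F [-0.51  0.04  0.63] w 35.93213034242526
```

```bash
python3 -m jog '[[[0,0.9,8,0],[0,0.9,16,0],[0,0.9,24,0],[0,0.9,30,0],[0,0.9,35,0]]]'
python3 - <<'E'
from h import *
shift([590.1,38.95,271],127.5)
im,d=arm.get_image("wrist"); cv2.imwrite("pics/w5.png",im); np.save("pics/w5.npy",d)
coverfit("pics/w5.npy")
P=cloud("wrist",d); z=P[...,2]; r=np.hypot(P[...,0]-590.4,P[...,1]-39.2)
m=(z>90)&(z<94.3)&(r<50)&(r>38); a=np.degrees(np.arctan2(P[...,1]-39.2,P[...,0]-590.4)); E=[]
for k in range(-180,180,4):
    s=m&(a>=k)&(a<k+4)
    if s.sum()>15: E.append(P.reshape(-1,3)[np.argmax(np.where(s,r,0)),:2])
print(fitc(np.array(E),43.5),len(E))
E
```

```text
clock: 7.85
position: [590.2, 38.9, 283.9]
ee_rot: [-0.322, 0.947, 0.001, 0.0]
contact_force: [-0.4, 0.8, -0.9]
gripper_width: 35.8
clock 7.85 pos [590.15  38.92 283.86] yawY 127.6 tilt 0.12 shift [ 0.04  0.03 12.86] spin 0.07685315864378595 F [-0.37  0.84 -0.87] w 35.77077611396081
flange edge fit tool (array([-0.4 , -0.03, 29.67]), np.float64(0.2658757842020576)) r30: (array([-0.44, -0.03]), np.float64(0.26638034879787736)) 40
dome edge fit tool (array([-0.2 ,  0.08, 18.2 ]), np.float64(0.5931225362234079)) 32
(array([589.56,  38.78]), np.float64(0.9502984310673147)) 53
```

View pics/w5.png

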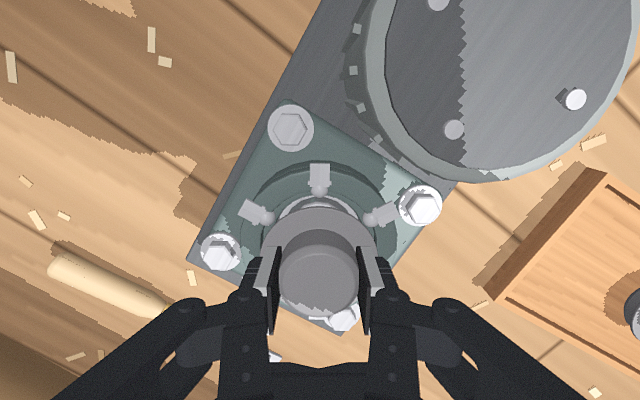

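The cover sits level and centred over the mouth: flange edge at (318,215), tongues at (319,178), (257,212) and (380,215). I'll lower it gently.

```bash
python3 -m jog '[[[0,0,3,0],[0,0,6,0],[0,0,8,0],[0,0,10,0],[0,0,11,0]]]'; python3 -c "
from h import *
shift([590.1,38.95,271],127.5)"
```

```text
clock: 8.52
position: [589.9, 38.9, 272.2]
ee_rot: [-0.322, 0.947, 0.001, -0.0]
contact_force: [-0.2, 0.3, -0.3]
gripper_width: 35.4
clock 8.53 pos [589.93  38.9  272.16] yawY 127.6 tilt 0.13 shift [-0.16 -0.07  1.16] spin 0.06667972888969587 F [-0.24  0.29 -0.34] w 35.37672904800906
```

```bash
python3 -m jog '[[[0,0,0.3,0],[0,0,0.6,0],[0,0,0.9,0],[0,0,1.0,0],[0,0,1.0,0]]]'; python3 -c "
from h import *
shift([590.1,38.95,271],127.5)"
```

```text
clock: 9.15
position: [590.0, 38.9, 271.2]
ee_rot: [-0.322, 0.947, 0.001, -0.0]
contact_force: [0.2, -0.2, -1.3]
gripper_width: 36.1
clock 9.15 pos [589.96  38.89 271.25] yawY 127.6 tilt 0.13 shift [-0.14 -0.04  0.24] spin 0.06421599294903046 F [ 0.22 -0.17 -1.34] w 36.10794273585052
```

```bash
python3 -m jog '[[[0,0,0,0],[0,0,0,0],[0,0,0,0],[0,0,0,0],[0,0,0,0]]]' 50; python3 -m jog '[[[0,0,-2,0],[0,0,-10,0],[0,0,-30,0],[0,0,-60,0],[0,0,-80,0]]]' 60;  python3 - <<'E'
from h import *
shift([588.9,38.7,370],127.5)
im,d=arm.get_image("wrist"); cv2.imwrite("pics/w6.png",im); np.save("pics/w6.npy",d)
P=cloud("wrist",d); z=P[...,2]; r=np.hypot(P[...,0]-590,P[...,1]-39)
for nm,lo,hi in (("dome",112,121),("flange",95.5,101)):
    m=((z>lo)&(z<hi)&(r<35)).astype(np.uint8); m=cv2.morphologyEx(m,cv2.MORPH_CLOSE,np.ones((3,3)))
    n,l,st,c=cv2.connectedComponentsWithStats(m); k=1+np.argmax(st[1:,4]); q=P[(l==k)&(z>lo)&(z<hi)]
    cs,_=cv2.findContours((l==k).astype(np.uint8),cv2.RETR_EXTERNAL,cv2.CHAIN_APPROX_NONE)
    zz=np.median(q[:,2]); X=np.array([ray("wrist",u,zz)[:2] for u in cs[0][:,0]])
    A=np.c_[q[:,:2]-q[:,:2].mean(0),np.ones(len(q))]; kk=np.linalg.lstsq(A,q[:,2],rcond=None)[0]
    print(nm,st[k],c[k],zz,"slope",kk,fitc(X))
E
```

```text
clock: 9.78
position: [590.0, 38.9, 271.2]
ee_rot: [-0.322, 0.947, 0.001, -0.0]
contact_force: [-0.8, -0.2, -0.1]
gripper_width: 50.3
clock: 10.4
position: [590.3, 38.8, 353.5]
ee_rot: [-0.322, 0.947, 0.001, 0.001]
contact_force: [-1.0, -1.2, -0.4]
gripper_width: 60.4
clock 10.4 pos [590.26  38.77 353.48] yawY 127.6 tilt 0.15 shift [  1.08   0.8  -16.52] spin 0.08000374081150596 F [-0.97 -1.19 -0.35] w 60.35374132741652
dome [ 292  187   55   53 2248] [318.96 212.79] 118.91697481802868 slope [  0.04   0.04 118.58] (array([590.94,  38.78,  18.66]), np.float64(0.4740903796398933))
flange [ 275  156   92   89 3175] [321.38 195.19] 98.82448684151336 slope [ 0.01  0.02 98.57] (array([589.94,  39.23,  32.83]), np.float64(1.329953348383269))
```

View pics/w6.png

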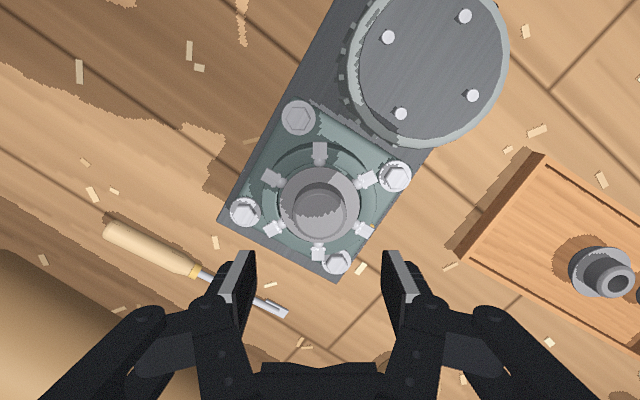

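The camera was still moving, so I'll retake from rest.

```bash
python3 -m jog '[[[0,0,0,0],[0,0,0,0],[0,0,0,0],[0,0,0,0],[0,0,0,0]]]';  cat > chk.py <<'E'
from h import *
import sys
nm0=sys.argv[1]
p=arm.camera_params("wrist")
shift([588.9,38.7,370],127.5)
im,d=arm.get_image("wrist"); cv2.imwrite(f"pics/{nm0}.png",im); np.save(f"pics/{nm0}.npy",d)
P=cloud("wrist",d); z=P[...,2]; r=np.hypot(P[...,0]-590,P[...,1]-39)
rim=(z>90)&(z<94.3)&(r>35)&(r<43); print("rim",np.median(z[rim]))
u0=proj("wrist",[590,39,100]).astype(int)
crop(im,u0[0]-90,u0[1]-70,u0[0]+90,u0[1]+70,4,f"pics/{nm0}c.png")
h=np.clip((z-70)/55*255,0,255).astype(np.uint8); crop(cv2.applyColorMap(h,cv2.COLORMAP_JET),u0[0]-90,u0[1]-70,u0[0]+90,u0[1]+70,4,f"pics/{nm0}z.png")
dz=float(sys.argv[2])
for nm,lo,hi,R in (("dome",dz-2.5,dz+2.5,20),("flange",dz-22,dz-18,29)):
    m=((z>lo)&(z<hi)&(r<R)); q=P[m]
    for _ in range(3):
        A=np.c_[q[:,:2]-[590,39],np.ones(len(q))]; kk=np.linalg.lstsq(A,q[:,2],rcond=None)[0]; q=q[np.abs(q[:,2]-A@kk)<1]
    m=m.astype(np.uint8)
    n,l,st,c=cv2.connectedComponentsWithStats(m); k=1+np.argmax(st[1:,4])
    cs,_=cv2.findContours((l==k).astype(np.uint8),cv2.RETR_EXTERNAL,cv2.CHAIN_APPROX_NONE)
    X=np.array([ray("wrist",u,np.median(q[:,2]))[:2] for u in cs[0][:,0]])
    print(nm,np.median(q[:,2]),"slope",kk,"circle",fitc(X))
E
python3 chk.py w7 117.5
```

```text
clock: 11.08
position: [590.9, 38.8, 355.8]
ee_rot: [-0.322, 0.947, 0.0, 0.003]
contact_force: [-0.5, -0.1, -0.3]
gripper_width: 60.1
clock 11.07 pos [590.87  38.83 355.8 ] yawY 127.6 tilt 0.35 shift [  1.56   1.08 -14.21] spin 0.11200003935604741 F [-0.51 -0.09 -0.27] w 60.052927529386366
rim 92.78033452124663
dome 116.43809381399876 slope [ -0.     0.02 116.43] circle (array([590.26,  39.6 ,  17.07]), np.float64(0.625135162123351))
flange 96.49118582446323 slope [ 0.    0.02 96.58] circle (array([590.1 ,  39.23,  28.59]), np.float64(0.5537660607892242))
```

View pics/w7c.png

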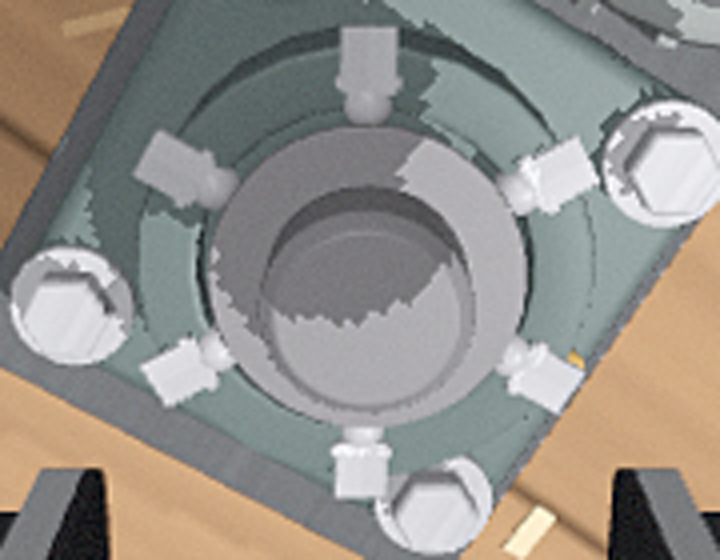

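View pics/w7z.png

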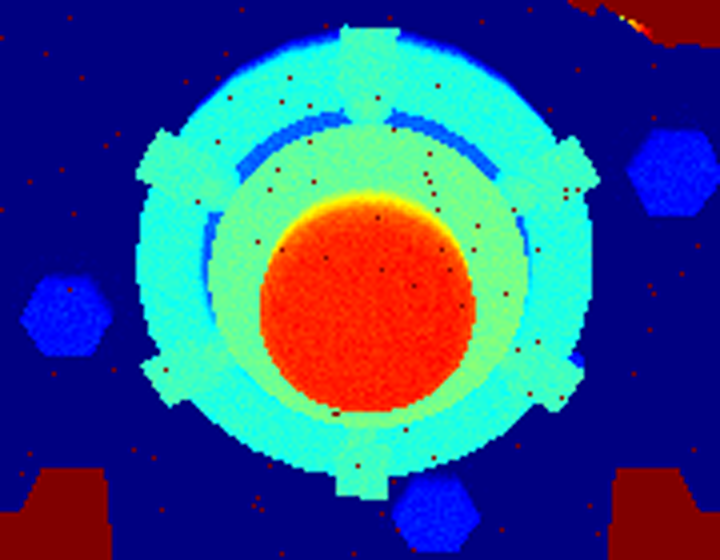

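Cover at rest level on the tongues: dome top z 116.4, flange 96.5, rim 92.8, centre about (590.1, 39.3), about 0.3 mm off the axis. Now the sleeve.

```bash
python3 -c "
from h import *
print(arm.read_state()['joints'])
shift([476,-320,395],190)
shift([476,-320,395],10)"
```

```text
[ 0.34  0.37 -0.15 -0.   -1.05 -1.25]
clock 11.12 pos [590.88  38.8  355.93] yawY 127.6 tilt 0.36 shift [ 309.74 -214.17  -40.69] spin -62.38812515726099 F [-0.1  -0.52  1.  ] w 59.776279499914516
clock 11.12 pos [590.88  38.8  355.93] yawY 127.6 tilt 0.36 shift [ 309.74 -214.17  -40.69] spin -62.38812515726099 F [-0.1  -0.52  1.  ] w 59.776279499914516
```

```bash
python3 -m jog '[[[20,-14,-25,-9],[65,-45,-41,-18],[113,-78,-41,-27],[161,-111,-41,-36],[209,-144,-41,-45]]]'; python3 -c "
from h import *
shift([476,-320,395],190)"
```

```text
clock: 11.75
position: [512.2, -204.5, 396.1]
ee_rot: [-0.662, 0.749, -0.001, 0.003]
contact_force: [0.9, 0.4, 0.3]
gripper_width: 59.8
clock 11.75 pos [ 512.18 -204.45  396.06] yawY 172.9 tilt 0.39 shift [119.12  21.71   0.54] spin -17.061515288532973 F [0.85 0.37 0.35] w 59.84106251148603
```

```bash
python3 -m jog '[[[40,7,0,-6],[80,14,0,-12],[119,22,0,-17],[119,22,0,-17],[119,22,0,-17]]]'
python3 - <<'E'
from h import *
shift([476,-320,395],190)
im,d=arm.get_image("wrist"); cv2.imwrite("pics/w8.png",im); np.save("pics/w8.npy",d)
P=cloud("wrist",d); z=P[...,2]
r=np.hypot(P[...,0]-476,P[...,1]+320)
for nm,lo,hi in (("top",111,119),("cup",43,53)):
    m=((z>lo)&(z<hi)&(r<40)).astype(np.uint8); m=cv2.morphologyEx(m,cv2.MORPH_CLOSE,np.ones((3,3)))
    n,l,st,c=cv2.connectedComponentsWithStats(m); k=1+np.argmax(st[1:,4]); q=P[(l==k)&(z>lo)&(z<hi)]
    cs,_=cv2.findContours((l==k).astype(np.uint8),cv2.RETR_EXTERNAL,cv2.CHAIN_APPROX_NONE)
    zz=np.median(q[:,2]); X=np.array([ray("wrist",u,zz)[:2] for u in cs[0][:,0]])
    print(nm,st[k],c[k],zz,fitc(X),cv2.minEnclosingCircle(X.astype(np.float32)))
E
```

```text
clock: 12.38
position: [475.7, -319.7, 395.4]
ee_rot: [0.765, -0.644, 0.001, -0.003]
contact_force: [0.0, -0.1, 0.1]
gripper_width: 60.0
clock 12.38 pos [ 475.7  -319.73  395.4 ] yawY -170.1 tilt 0.39 shift [ 0.32 -0.25  0.41] spin -0.11108741362579622 F [ 0.04 -0.09  0.08] w 59.952412898867294
top [303 176  32  31 762] [318.33 191.45] 114.32765185467663 (array([ 477.42, -321.74,   12.54]), np.float64(0.5230404572744154)) ((477.4403076171875, -321.99005126953125), 13.20122241973877)
cup [294 147  51  43 990] [319.01 163.64] 46.473921968995256 (array([ 477.51, -321.62,   24.55]), np.float64(1.9209435790196239)) ((477.404296875, -321.29852294921875), 25.722259521484375)
```

View pics/w8.png

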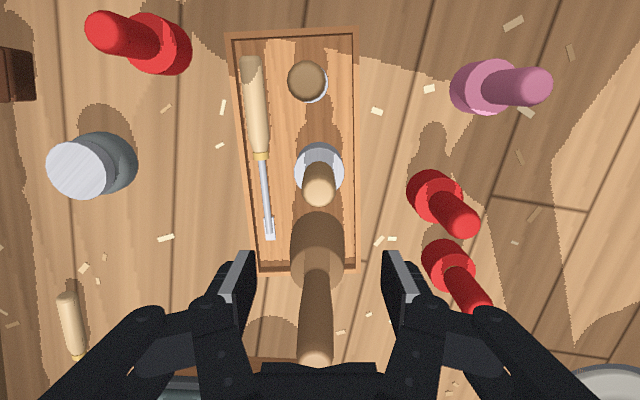

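The wide sleeve is at (319,175), between the mallet (317,300) and the narrow sleeve (306,82). Its cup measures about 51 mm, and its axis is at about (477.5, −321.7). The look-alikes are well away. I'll descend.

```bash
python3 -c "
from h import *
shift([477.5,-321.7,234],189.9)"
```

```text
clock 12.43 pos [ 475.91 -319.33  395.48] yawY -170.1 tilt 0.39 shift [  2.87  -0.09 161.48] spin 0.04736673829802385 F [ 0.58  0.9  -0.58] w 59.904480855188304
```

```bash
python3 -m jog '[[[2.8,-0.1,40,0],[2.8,-0.1,85,0],[2.8,-0.1,125,0],[2.8,-0.1,150,0],[2.8,-0.1,161,0]]]'; python3 -m jog '[[[0,0,0,0],[0,0,0,0],[0,0,0,0],[0,0,0,0],[0,0,0,0]]]'
python3 - <<'E'
from h import *
shift([477.5,-321.7,234],189.9)
im,d=arm.get_image("wrist"); cv2.imwrite("pics/w9.png",im); np.save("pics/w9.npy",d)
E
```

```text
clock: 13.05
position: [477.8, -320.5, 233.1]
ee_rot: [0.766, -0.643, 0.0, -0.003]
contact_force: [0.5, 0.5, 0.5]
gripper_width: 59.6
clock: 13.68
position: [477.7, -320.6, 233.5]
ee_rot: [0.766, -0.643, 0.001, -0.003]
contact_force: [0.7, 0.8, 0.2]
gripper_width: 60.0
clock 13.68 pos [ 477.73 -320.61  233.5 ] yawY -170.0 tilt 0.33 shift [ 1.03  0.42 -0.51] spin 0.1245227603151875 F [0.75 0.79 0.16] w 60.04949814566873
```

View pics/w9.png

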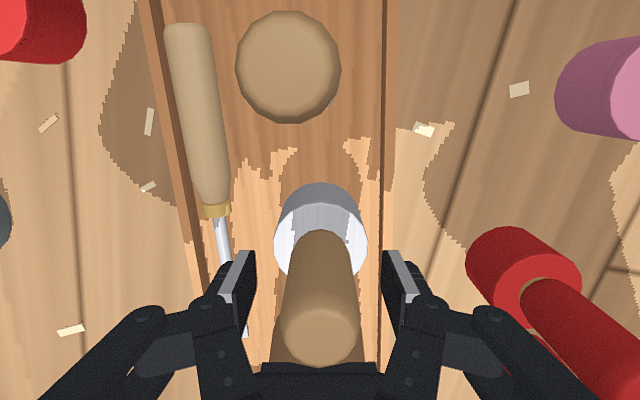

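The handle is centred between the pads at (320,290). I'll close.

```bash
python3 -m jog '[[[1,0.4,0,0],[1,0.4,0,0],[1,0.4,0,0],[1,0.4,0,0],[1,0.4,0,0]]]' 20; python3 -c "
from h import *
shift([477.5,-321.7,234],189.9)"; python3 -m jog '[[[0,0,0,0],[0,0,-2,0],[0,0,-6,0],[0,0,-10,0],[0,0,-10,0]]]';  python3 - <<'E'
from h import *
shift([477.5,-321.7,234],189.9)
im,d=arm.get_image("wrist"); cv2.imwrite("pics/w10.png",im); np.save("pics/w10.npy",d)
T,d=inhand("pics/w10.npy"); x,y,z=T[...,0],T[...,1],T[...,2]; rr=np.hypot(x,y)
print(np.histogram(z[(rr<28)&(z<250)],bins=np.arange(100,245,5)))
E
```

```text
clock: 14.35
position: [477.5, -321.8, 233.6]
ee_rot: [0.766, -0.643, 0.001, -0.003]
contact_force: [-1.0, 0.2, 3.5]
gripper_width: 28.6
clock 14.35 pos [ 477.49 -321.8   233.62] yawY -170.0 tilt 0.31 shift [-0.1  -0.02 -0.38] spin 0.1320006055873364 F [-0.97  0.19  3.5 ] w 28.624681851705446
clock: 14.98
position: [477.6, -321.8, 244.0]
ee_rot: [0.766, -0.643, 0.001, -0.003]
contact_force: [-0.3, -0.5, -1.6]
gripper_width: 28.6
clock 14.97 pos [ 477.58 -321.81  243.98] yawY -170.0 tilt 0.34 shift [-0.1   0.11  9.98] spin 0.1354912466936753 F [-0.26 -0.5  -1.59] w 28.608114209485183
(array([1002,  403,  219, 3448, 2084, 1455, 1040, 1001,  871,  789,  713,
        653,  587,  407,  254,  105,   23, 2724,  236,  215,  206,  184,
        173,  159,  143,   41,    0,  718]), array([100, 105, 110, 115, 120, 125, 130, 135, 140, 145, 150, 155, 160,
       165, 170, 175, 180, 185, 190, 195, 200, 205, 210, 215, 220, 225,
       230, 235, 240]))
```

View pics/w10.png

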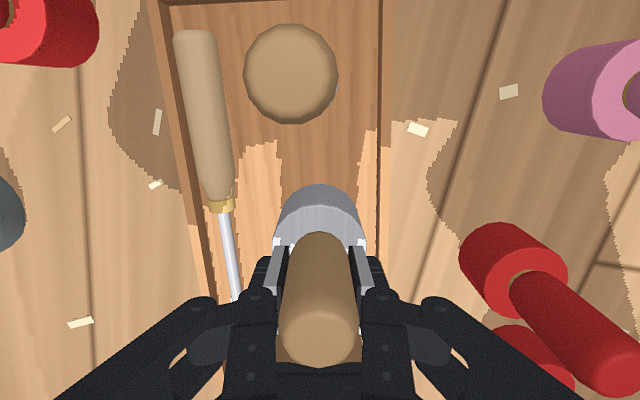

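The sleeve is held. I'll measure where its axis sits in the hand.

```bash
cat >> h.py <<'E'
def sleevefit(f):
    T,d=inhand(f); x,y,z=T[...,0],T[...,1],T[...,2]; rr=np.hypot(x,y)
    m=(np.abs(z-187.3)<2)&(rr<29)&(x>-5); print("cup top z",np.median(z[m]))
    A=np.c_[x[m],y[m],np.ones(m.sum())]; print("plane",np.linalg.lstsq(A,z[m],rcond=None)[0])
    a=np.degrees(np.arctan2(y,x)); E=[]
    for k in range(-75,75,4):
        s=m&(a>=k)&(a<k+4)
        if s.sum()>12: E.append(T.reshape(-1,3)[np.argmax(np.where(s,rr,0)),:2])
    E=np.array(E); print("cup edge fit tool",fitc(E),fitc(E,25.7),len(E))
    # cup side wall
    s=(z>192)&(z<222)&(rr<30)&(rr>20)&(x>5)
    for lo,hi in ((191,200),(200,210),(210,222)):
        q=T[s&(z>lo)&(z<hi)][:,:2]
        if len(q)>30: print("wall",lo,hi,fitc(q,26.0),len(q))
    s=(z>125)&(z<180)&(rr<18)&(x>3)
    for lo,hi in ((125,140),(140,155),(155,170),(170,182)):
        q=T[s&(z>lo)&(z<hi)][:,:2]
        if len(q)>30: print("handle",lo,hi,fitc(q,15.0),len(q))
E
python3 -c "
from h import *
sleevefit('pics/w10.npy')"
```

```text
cup top z 187.1974438515445
plane [  0.01  -0.   187.13]
cup edge fit tool (array([ 0.45,  1.1 , 25.27]), np.float64(0.3708956137018216)) (array([-0.09,  1.12]), np.float64(0.408198999377075)) 38
wall 191 200 (array([-0.53,  1.16]), np.float64(0.3954480404800147)) 349
wall 200 210 (array([-0.52,  1.16]), np.float64(0.4215787414383712)) 390
wall 210 222 (array([-0.5 ,  1.18]), np.float64(0.40860802430760096)) 390
handle 125 140 (array([-0.66,  0.87]), np.float64(0.7428243759892367)) 2165
handle 140 155 (array([-0.54,  0.96]), np.float64(0.6330755369941309)) 1325
handle 155 170 (array([-0.54,  0.99]), np.float64(0.6208103120063267)) 988
handle 170 182 (array([-0.68,  1.08]), np.float64(0.5161363076155776)) 359
```

```bash
python3 -m jog '[[[0,0,-55,0],[0,0,-110,0],[4,-20,-150,0],[12,-70,-156,0],[-10,-115,-156,9]]]'; python3 -c "
from h import *
shift([590.6,38.1,395],127.5)"
```

```text
clock: 15.65
position: [589.2, -293.3, 401.3]
ee_rot: [0.711, -0.703, 0.002, -0.003]
contact_force: [0.1, -0.2, -2.3]
gripper_width: 28.7
clock 15.65 pos [ 589.25 -293.29  401.29] yawY -179.4 tilt 0.43 shift [-331.33   -4.93    7.13] spin 53.12594973640938 F [ 0.14 -0.17 -2.33] w 28.67954679408061
```

```bash
python3 -m jog '[[[-45,-1,0,9],[-95,-2,0,18],[-145,-3,0,27],[-195,-4,2,36],[-245,-4,3,45]]]'; python3 -c "
from h import *
shift([590.6,38.1,385],127.5)"
```

```text
clock: 16.27
position: [590.2, -46.6, 398.5]
ee_rot: [-0.385, 0.923, 0.0, 0.004]
contact_force: [1.0, 0.5, -2.5]
gripper_width: 28.4
clock 16.27 pos [590.24 -46.57 398.47] yawY 135.3 tilt 0.4 shift [-60.37  59.31  13.71] spin 7.823921209628907 F [ 1.01  0.52 -2.48] w 28.377189104434613
```

```bash
python3 -m jog '[[[-25,25,4,4],[-50,49,8,7.8],[-60,59,13.5,7.8],[-60.4,59.3,13.5,7.8],[-60.4,59.3,13.5,7.8]]]'; python3 -m jog '[[[0,0,0,0],[0,0,0,0],[0,0,0,0],[0,0,0,0],[0,0,0,0]]]'
python3 - <<'E'
from h import *
shift([590.6,38.1,360],127.5)
im,d=arm.get_image("wrist"); cv2.imwrite("pics/w11.png",im); np.save("pics/w11.npy",d)
sleevefit("pics/w11.npy")
E
```

```text
clock: 16.9
position: [590.7, 37.3, 385.2]
ee_rot: [-0.321, 0.947, 0.0, 0.003]
contact_force: [-0.2, -0.0, -2.8]
gripper_width: 28.8
clock: 17.52
position: [590.7, 37.3, 385.2]
ee_rot: [-0.321, 0.947, 0.0, 0.003]
contact_force: [-0.2, 0.3, -2.2]
gripper_width: 28.6
clock 17.52 pos [590.66  37.25 385.23] yawY 127.5 tilt 0.39 shift [-0.31  0.76 25.23] spin -0.004812390126289756 F [-0.22  0.32 -2.16] w 28.580695480200248
cup top z 187.19086804790783
plane [  0.    -0.   187.15]
cup edge fit tool (array([ 0.77,  0.07, 25.52]), np.float64(0.32812163554181134)) (array([0.54, 0.07]), np.float64(0.34542164227598915)) 38
wall 191 200 (array([0.07, 0.07]), np.float64(0.40530498245690477)) 340
wall 200 210 (array([0.07, 0.11]), np.float64(0.40165232526574957)) 391
wall 210 222 (array([0.09, 0.15]), np.float64(0.40465046691590595)) 396
handle 125 140 (array([-0.04, -0.09]), np.float64(0.703780354528074)) 2166
handle 140 155 (array([ 0.07, -0.06]), np.float64(0.5663221573824292)) 1311
handle 155 170 (array([ 0.07, -0.01]), np.float64(0.5576075306535043)) 954
handle 170 182 (array([-0.05,  0.  ]), np.float64(0.5319811278867291)) 360
```

View pics/w11.png

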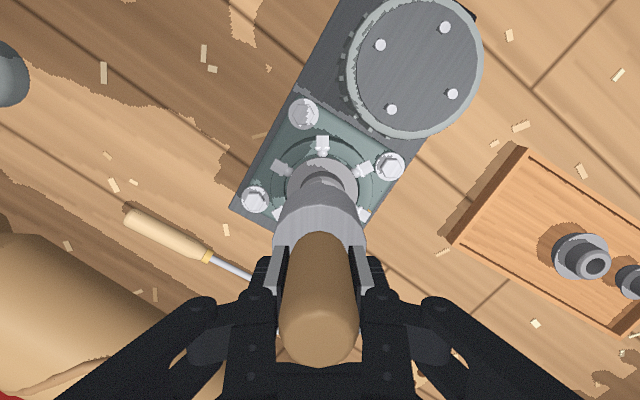

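```bash
cat > mouth.py <<'E'
from h import *
import sys
s=arm.read_state(); M=Ro.from_quat(s["ee_rot"]).as_matrix()
for o in ((0.1,0.12,227.5),(0.1,0,119.5)):
    w=s["position"]+M@np.array(o); print("world",w,"tool shift to axis",(M.T@(np.array([590.25,39.25,w[2]])-w)))
print("axis dir",M[:,2],"F",s["contact_force"])
E
python3 mouth.py
```

```text
world [591.91  37.87 157.7 ] tool shift to axis [ 0.48  2.11 -0.01]
world [591.31  37.52 265.7 ] tool shift to axis [-0.21  2.02 -0.  ]
axis dir [ 0.01  0.   -1.  ] F [ 0.25 -0.64 -2.07]
```

```bash
python3 -m jog '[[[0.5,2.1,5,0],[0.5,2.1,10,0],[0.5,2.1,15,0],[0.5,2.1,18,0],[0.5,2.1,18,0]]]'; python3 mouth.py
python3 - <<'E'
from h import *
im,d=arm.get_image("wrist"); cv2.imwrite("pics/w12.png",im); np.save("pics/w12.npy",d)
im2,d2=arm.get_image("scene"); cv2.imwrite("pics/s12.png",im2); crop(im2,270,150,390,250,6,"pics/s12c.png")
sleevefit("pics/w12.npy")
P=cloud("wrist",d); z=P[...,2]; r=np.hypot(P[...,0]-590,P[...,1]-39)
m=(z>95)&(z<99.5)&(r<33)&(r>20); 
a=np.degrees(np.arctan2(P[...,1]-39.2,P[...,0]-590.2)); E=[]
for k in range(-180,180,4):
    s=m&(a>=k)&(a<k+4)
    if s.sum()>10: E.append(P.reshape(-1,3)[np.argmax(np.where(s,r,0)),:2])
print("flange",len(E), fitc(np.array(E),29.7), np.median(z[m]))
E
```

```text
clock: 18.2
position: [589.1, 38.7, 366.8]
ee_rot: [-0.321, 0.947, 0.0, 0.003]
contact_force: [0.5, -0.4, -2.1]
gripper_width: 28.5
world [590.2   39.2  139.32] tool shift to axis [-0.07  0.01  0.  ]
world [589.67  38.87 247.31] tool shift to axis [-0.69 -0.05  0.  ]
axis dir [ 0.01  0.   -1.  ] F [ 0.46 -0.42 -2.13]
cup top z 187.19346410549375
plane [  0.    -0.   187.17]
cup edge fit tool (array([ 0.8 ,  0.1 , 25.51]), np.float64(0.36373467762733647)) (array([0.57, 0.1 ]), np.float64(0.386190273619661)) 38
wall 191 200 (array([0.08, 0.08]), np.float64(0.4120209847272819)) 354
wall 200 210 (array([0.1, 0.1]), np.float64(0.40069811024574775)) 398
wall 210 222 (array([0.13, 0.12]), np.float64(0.40550100491034413)) 387
handle 125 140 (array([-0.02, -0.09]), np.float64(0.7034671927005887)) 2150
handle 140 155 (array([ 0.08, -0.06]), np.float64(0.576161876075237)) 1302
handle 155 170 (array([ 0.09, -0.05]), np.float64(0.5582854270791973)) 973
handle 170 182 (array([-0.05,  0.02]), np.float64(0.5176343723273386)) 355
flange 46 (array([590.65,  39.82]), np.float64(0.892550626753014)) 96.5881329873021
```

View pics/w12.png

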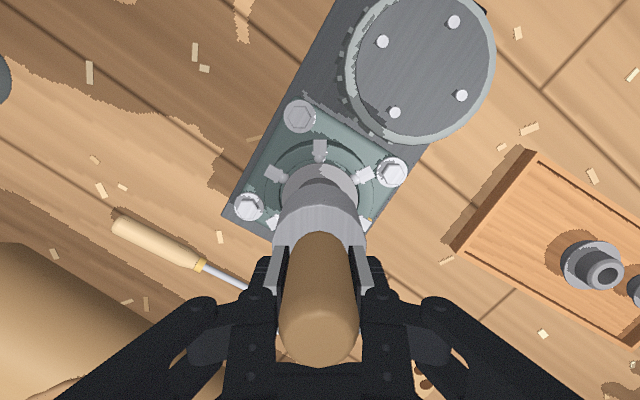

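View pics/s12c.png

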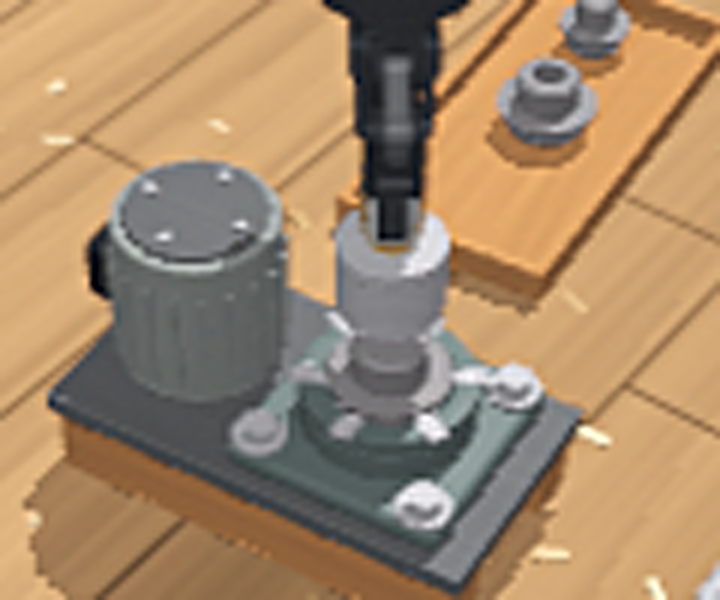

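The sleeve is centred over the dome in both views. I'll lower it over the dome.

```bash
python3 -m jog '[[[0,0,6,0],[0,0,14,0],[0,0,22,0],[0,0,30,0],[0,0,36,0]]]'; python3 mouth.py; python3 -m jog '[[[0,0,2,0],[0,0,4,0],[0,0,5,0],[0,0,6,0],[0,0,6,0]]]'; python3 mouth.py
```

```text
clock: 18.92
position: [589.4, 38.8, 330.5]
ee_rot: [-0.321, 0.947, 0.0, 0.003]
contact_force: [-0.4, -1.0, -1.9]
gripper_width: 28.7
world [590.53  39.29 103.02] tool shift to axis [ 0.25  0.14 -0.  ]
world [589.98  38.97 211.02] tool shift to axis [-0.39  0.06  0.  ]
axis dir [ 0.01  0.   -1.  ] F [-0.37 -1.01 -1.93]
clock: 19.55
position: [589.4, 38.8, 324.6]
ee_rot: [-0.321, 0.947, 0.0, 0.003]
contact_force: [-0.4, 0.1, -1.6]
gripper_width: 28.6
world [590.59  39.3   97.07] tool shift to axis [ 0.3   0.16 -0.  ]
world [590.02  38.97 205.06] tool shift to axis [-0.35  0.08  0.  ]
axis dir [ 0.01  0.   -1.  ] F [-0.39  0.12 -1.58]
```

Now I'll press in small steps.

```bash
python3 -m jog '[[[0.2,0.1,1,0],[0.2,0.1,1.5,0],[0.2,0.1,2,0],[0.2,0.1,2.5,0],[0.2,0.1,3,0]]]'; python3 mouth.py
```

```text
clock: 20.18
position: [589.4, 38.6, 322.7]
ee_rot: [-0.322, 0.947, -0.0, 0.004]
contact_force: [-1.5, -0.7, 5.9]
gripper_width: 28.9
world [590.94  39.1   95.25] tool shift to axis [ 0.46  0.54 -0.  ]
world [590.21  38.8  203.25] tool shift to axis [-0.3   0.33  0.  ]
axis dir [ 0.01  0.   -1.  ] F [-1.55 -0.75  5.87]
```

```bash
python3 -m jog '[[[0,0.2,1,0],[0,0.2,2,0],[0,0.2,3,0],[0,0.2,4,0],[0,0.2,5,0]]]'; python3 mouth.py
```

```text
clock: 20.8
position: [589.7, 38.7, 320.9]
ee_rot: [-0.322, 0.947, -0.001, 0.005]
contact_force: [-4.0, -0.4, 11.3]
gripper_width: 28.3
world [592.05  39.02  93.41] tool shift to axis [ 1.29  1.28 -0.02]
world [590.94  38.79 201.4 ] tool shift to axis [ 0.27  0.79 -0.01]
axis dir [ 0.01  0.   -1.  ] F [-4.02 -0.44 11.31]
```

```bash
python3 -m jog '[[[0.5,0.6,2,0],[0.9,0.9,4,0],[0.9,0.9,5.5,0],[0.9,0.9,7,0],[0.9,0.9,8,0]]]'; python3 mouth.py; python3 -c "
from h import *
sleevefit('pics/w12.npy')" >/dev/null
python3 - <<'E'
from h import *
im,d=arm.get_image("wrist"); cv2.imwrite("pics/w13.png",im); np.save("pics/w13.npy",d); sleevefit("pics/w13.npy")
im2,d2=arm.get_image("scene"); crop(im2,270,150,390,250,6,"pics/s13c.png")
E
```

```text
clock: 21.42
position: [588.4, 39.2, 312.6]
ee_rot: [-0.322, 0.947, -0.001, 0.005]
contact_force: [-2.9, 1.0, 5.1]
gripper_width: 28.6
world [590.46  39.5   85.12] tool shift to axis [ 0.32 -0.07 -0.  ]
world [589.5   39.26 193.12] tool shift to axis [-0.59 -0.47  0.01]
axis dir [ 0.01  0.   -1.  ] F [-2.91  1.04  5.12]
cup top z 187.06517660321214
plane [  0.01  -0.   187.01]
cup edge fit tool (array([ 0.97,  0.19, 25.5 ]), np.float64(0.3868660943907212)) (array([0.72, 0.19]), np.float64(0.3945838896400226)) 38
wall 191 200 (array([0.27, 0.21]), np.float64(0.4347086294089951)) 376
wall 200 210 (array([0.35, 0.23]), np.float64(0.4206190425374834)) 383
wall 210 222 (array([0.47, 0.28]), np.float64(0.7165927788175167)) 453
handle 125 140 (array([-0.1 , -0.06]), np.float64(0.7033235397408076)) 2173
handle 140 155 (array([ 0.06, -0.02]), np.float64(0.577489483215181)) 1305
handle 155 170 (array([0.16, 0.05]), np.float64(0.5664444815767119)) 976
handle 170 182 (array([0.06, 0.07]), np.float64(0.5437468147510027)) 368
```

View pics/w13.png

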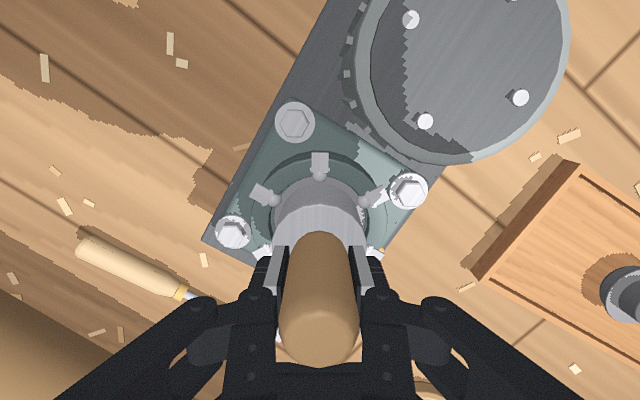

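View pics/s13c.png

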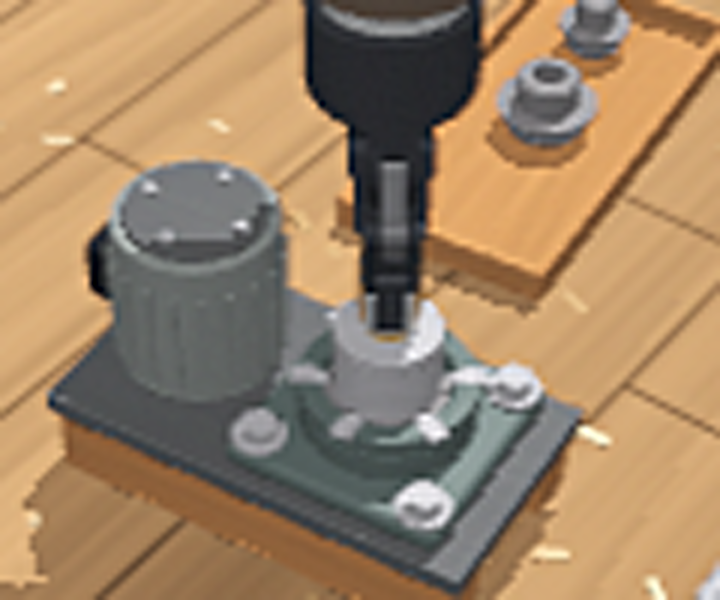

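The mouth is at z 85.1, which matches home (seat 82 + 3 mm flange). I'll press once more to confirm a hard stop.

```bash
python3 -m jog '[[[0.3,0,1.5,0],[0.3,0,3,0],[0.3,0,4.5,0],[0.3,0,6,0],[0.3,0,6,0]]]'; python3 mouth.py
```

```text
clock: 22.15
position: [588.1, 39.3, 312.5]
ee_rot: [-0.323, 0.946, -0.002, 0.007]
contact_force: [-10.2, 2.8, 25.7]
gripper_width: 28.8
world [590.96  39.58  84.99] tool shift to axis [ 0.76  0.17 -0.01]
world [589.59  39.36 192.98] tool shift to axis [-0.46 -0.49  0.01]
axis dir [ 0.01  0.   -1.  ] F [-10.16   2.8   25.67]
```

Hard stop at 28 N with no more travel, so the cover is home. I'll lift off.

```bash
python3 -m jog '[[[0,0,-3,0],[0,0,-12,0],[0,0,-25,0],[0,0,-38,0],[0,0,-50,0]]]'; python3 -m jog '[[[0,0,-12,0],[0,0,-25,0],[0,0,-35,0],[0,0,-38,0],[0,0,-38,0]]]'; python3 mouth.py
python3 - <<'E'
from h import *
shift([590,39,400],127.5)
im,d=arm.get_image("wrist"); cv2.imwrite("pics/w14.png",im); np.save("pics/w14.npy",d)
im2,d2=arm.get_image("scene"); crop(im2,270,150,390,250,6,"pics/s14c.png"); np.save("pics/s14.npy",d2)
P=cloud("wrist",d); z=P[...,2]; r=np.hypot(P[...,0]-590,P[...,1]-39)
print(np.histogram(z[(r<29)&(z<125)],bins=np.arange(75,125,2)))
E
```

```text
clock: 22.78
position: [587.5, 39.2, 363.3]
ee_rot: [-0.323, 0.946, -0.002, 0.007]
contact_force: [-0.4, 0.0, -1.0]
gripper_width: 28.5
clock: 23.4
position: [586.9, 39.1, 401.2]
ee_rot: [-0.323, 0.946, -0.002, 0.007]
contact_force: [0.3, 0.7, -2.6]
gripper_width: 28.8
world [589.81  39.44 173.74] tool shift to axis [-0.23 -0.42  0.01]
world [588.44  39.2  281.73] tool shift to axis [-1.47 -1.07  0.02]
axis dir [ 0.01  0.   -1.  ] F [ 0.31  0.68 -2.57]
clock 23.4 pos [586.92  39.1  401.22] yawY 127.7 tilt 0.77 shift [-2.37 -1.95  1.26] spin 0.17432469571502907 F [ 0.31  0.68 -2.57] w 28.784682282176657
(array([  0,   0,   0,   2, 511, 515,  20,  23,  27,  26,  17,  23,  20,
        93, 315, 212,   1,   0,   0,   0,   0,   0,   0,   0]), array([ 75,  77,  79,  81,  83,  85,  87,  89,  91,  93,  95,  97,  99,
       101, 103, 105, 107, 109, 111, 113, 115, 117, 119, 121, 123]))
```

View pics/w14.png

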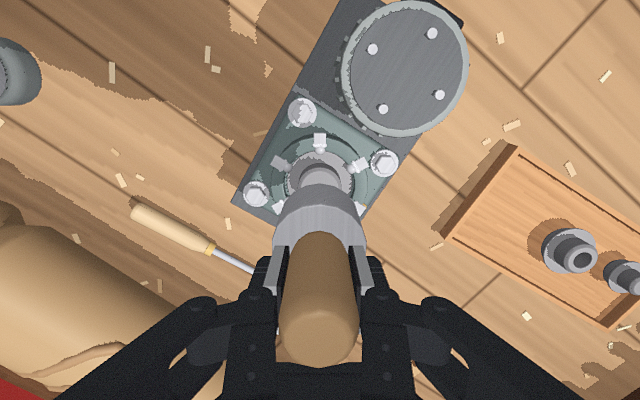

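View pics/s14c.png

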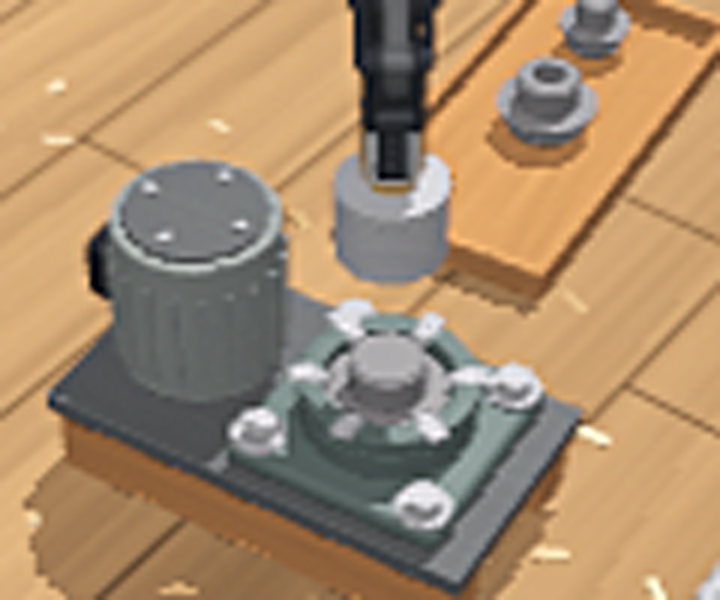

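The cover is home: flange top z ≈ 85, dome top ≈ 105, level under the tongue noses. Now I'll carry the sleeve back around the mallet.

```bash
python3 -m jog '[[[28,-37,0,-9],[59,-77,0,-18],[90,-117,0,-27],[121,-157,0,-36],[152,-197,0,-45]]]'; python3 -c "
from h import *
shift([590,-325,401],190)
s=Ro.from_quat([0.766,-0.643,0.001,-0.003]).as_matrix(); print('orig mouth',np.array([477.5,-321.8,233.6])+s@[0,0,227.6])"
```

```text
clock: 24.12
position: [586.8, -211.3, 399.8]
ee_rot: [-0.662, 0.749, -0.003, 0.005]
contact_force: [0.5, 0.6, -2.0]
gripper_width: 28.8
clock 24.12 pos [ 586.82 -211.29  399.81] yawY 173.0 tilt 0.66 shift [112.46 -17.06  -1.29] spin -17.021812333331866 F [ 0.49  0.61 -2.02] w 28.764757027752584
orig mouth [ 478.73 -321.05    6.  ]
```

```bash
python3 -m jog '[[[40,-6,0,-6],[80,-12,0,-12],[112,-17,0,-17],[112,-17,0,-17],[112,-17,0,-17]]]'
python3 - <<'E'
from h import *
s=arm.read_state(); M=Ro.from_quat(s["ee_rot"]).as_matrix(); off=M@np.array([0,0,227.6]); print(off)
T=np.array([478.7,-321,60])-off; shift(T,190)
E
```

```text
clock: 24.75
position: [590.0, -324.3, 398.9]
ee_rot: [0.766, -0.643, 0.003, -0.004]
contact_force: [-0.5, -0.5, -2.0]
gripper_width: 28.7
[   2.29    0.44 -227.59]
clock 24.75 pos [ 589.97 -324.34  398.88] yawY -170.1 tilt 0.59 shift [-22.44 112.49 110.15] spin -0.05962448492095973 F [-0.47 -0.51 -2.01] w 28.712222614071973
```

```bash
python3 -m jog '[[[-9,45,0,0],[-18,90,0,0],[-22.4,112.5,15,0],[-22.4,112.5,50,0],[-22.4,112.5,85,0]]]'; python3 -m jog '[[[0,0,15,0],[0,0,24,0],[0,0,24,0],[0,0,24,0],[0,0,24,0]]]'
python3 - <<'E'
from h import *
s=arm.read_state(); M=Ro.from_quat(s["ee_rot"]).as_matrix(); off=M@np.array([0,0,227.6])
T=np.array([478.7,-321,7])-off; shift(T,190)
im,d=arm.get_image("wrist"); cv2.imwrite("pics/w15.png",im)
E
```

```text
clock: 25.38
position: [476.0, -320.4, 312.9]
ee_rot: [0.766, -0.643, 0.004, -0.004]
contact_force: [1.2, 0.5, -2.2]
gripper_width: 28.7
clock: 26.0
position: [476.5, -320.5, 289.9]
ee_rot: [0.766, -0.643, 0.005, -0.005]
contact_force: [-0.1, -0.2, -1.4]
gripper_width: 28.7
clock 26.0 pos [ 476.5  -320.49  289.9 ] yawY -170.0 tilt 0.81 shift [ 0.36  1.87 55.3 ] spin 0.005505519583948626 F [-0.14 -0.19 -1.43] w 28.69663770378714
```

View pics/w15.png

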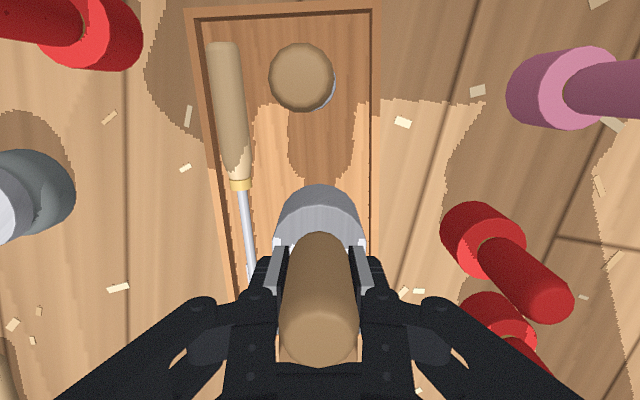

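```bash
python3 -m jog '[[[0.3,1.8,15,0],[0.3,1.8,30,0],[0.3,1.8,42,0],[0.3,1.8,50,0],[0.3,1.8,53,0]]]'; python3 -m jog '[[[0,0,1,0],[0,0,2,0],[0,0,3,0],[0,0,3,0],[0,0,3,0]]]'; python3 -c "
from h import *
shift([476,-321,234],190)"
```

```text
clock: 26.68
position: [475.4, -321.0, 235.8]
ee_rot: [0.766, -0.643, 0.004, -0.004]
contact_force: [-0.8, -0.5, -1.9]
gripper_width: 28.8
clock: 27.3
position: [475.6, -321.1, 233.8]
ee_rot: [0.766, -0.643, 0.005, -0.004]
contact_force: [-0.7, 1.0, 5.2]
gripper_width: 28.8
clock 27.3 pos [ 475.6  -321.15  233.8 ] yawY -170.0 tilt 0.78 shift [-0.08 -0.42 -0.2 ] spin 0.0266245989600975 F [-0.7   1.02  5.19] w 28.750503939474957
```

The sleeve is on the tray floor. I'll open gently and lift straight off.

```bash
python3 -m jog '[[[0,0,0,0],[0,0,0,0],[0,0,0,0],[0,0,0,0],[0,0,0,0]]]' 60; python3 -m jog '[[[0,0,-20,0],[0,0,-55,0],[0,0,-90,0],[0,0,-130,0],[0,0,-165,0]]]';python3 -m jog '[[[0,0,-10,0],[0,0,-10,0],[0,0,-10,0],[0,0,-10,0],[0,0,-10,0]]]'
python3 - <<'E'
from h import *
shift([476,-321,400],190)
im,d=arm.get_image("wrist"); cv2.imwrite("pics/w16.png",im); np.save("pics/w16.npy",d)
P=cloud("wrist",d); z=P[...,2]
r=np.hypot(P[...,0]-478,P[...,1]+321)
for nm,lo,hi in (("top",111,119),("cup",43,53)):
    m=((z>lo)&(z<hi)&(r<40)).astype(np.uint8); n,l,st,c=cv2.connectedComponentsWithStats(m); k=1+np.argmax(st[1:,4]); q=P[(l==k)]
    cs,_=cv2.findContours((l==k).astype(np.uint8),cv2.RETR_EXTERNAL,cv2.CHAIN_APPROX_NONE)
    zz=np.median(q[:,2]); X=np.array([ray("wrist",u,zz)[:2] for u in cs[0][:,0]]); print(nm,zz,fitc(X))
for n in ("top","scene"):
    im,d=arm.get_image(n); cv2.imwrite(f"pics/{n}9.png",im); np.save(f"pics/{n}9.npy",d)
E
```

```text
clock: 27.92
position: [475.6, -321.1, 233.7]
ee_rot: [0.766, -0.643, 0.005, -0.004]
contact_force: [-0.3, 0.2, 0.3]
gripper_width: 60.3
clock: 28.55
position: [473.2, -321.1, 400.3]
ee_rot: [0.766, -0.643, 0.005, -0.005]
contact_force: [0.7, -0.7, -0.2]
gripper_width: 59.6
clock: 29.18
position: [473.2, -321.2, 409.3]
ee_rot: [0.766, -0.643, 0.005, -0.004]
contact_force: [0.5, 0.9, -0.1]
gripper_width: 59.9
clock 29.18 pos [ 473.16 -321.16  409.34] yawY -170.0 tilt 0.73 shift [ 0.32 -2.71  9.38] spin 0.026415654975835423 F [ 0.53  0.94 -0.06] w 59.90998224439634
top 114.40582571169693 (array([ 477.85, -322.08,   12.55]), np.float64(0.5232927724659918))
cup 46.64269011301952 (array([ 477.87, -321.85,   24.6 ]), np.float64(1.9042770617345086))
```

View pics/w16.png

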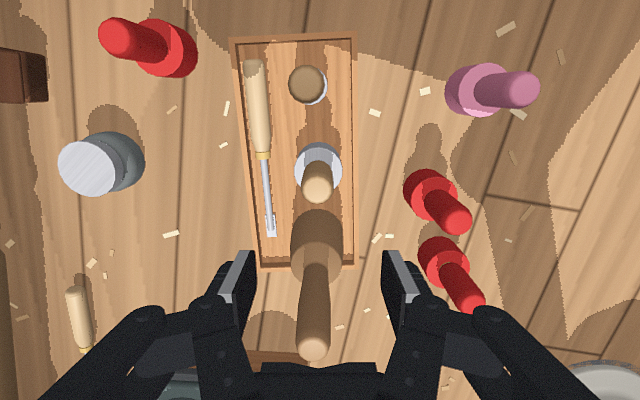

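View pics/scene9.png

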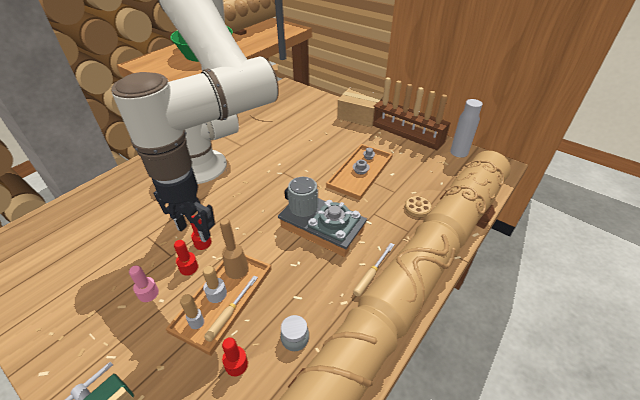

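The sleeve stands upright at (477.9, −322), within 0.5 mm of where it was. I'll do a last check on the cover from the top view before handing in.

Run:
```python
from h import *
d=np.load("pics/top9.npy"); P=cloud("top",d); z=P[...,2]; r=np.hypot(P[...,0]-589.5,P[...,1]-38)
print(np.histogram(z[r<28],bins=np.arange(70,120,4)))
m=(z>100)&(z<112)&(r<24); print("dome",P[m].mean(0),m.sum())
m=(z>89)&(z<97)&(r<46)&(r>33); print("rim",P[m].mean(0),m.sum(), np.median(z[m]))
```

```text
(array([  0,   0,  28, 102,  45,   3,   5,  47,  90,  30,   1,   0]), array([ 70,  74,  78,  82,  86,  90,  94,  98, 102, 106, 110, 114, 118]))
dome [588.34  37.04 104.17] 154
rim [587.17  35.28  92.13] 296 92.0262248187062
```

```bash
python3 -c "
from bench import arm
print(arm.job_done()); s=arm.read_state(); print(s['clock'],s['contact_force'])"
```

```text
the job is handed in; nothing more can be done
None
the job is handed in; nothing more can be done
```

The closed cover is snapped home in the bearing and the wide sleeve is back upright in the tool tray. I handed the job in at about 29 s; it reports no verdict.

- **Setting the cover:** I released it on the sprung tongues and measured it at rest. The flange top was at z 96.5, tilt about 0.02 rad or less, and it sat about 0.3 mm off the bearing axis.
- **Pressing it in:** I pressed only with the wide sleeve, held by its handle. It stopped hard at about 26 N (wrist reading) with the cup mouth at z 85.0. The flange then measured about z 85 and the dome top about z 105, which is fully home.
- **Sleeve and surroundings:** The sleeve stands within 0.5 mm of where it started, and the gripper is open and clear. The other things looked unmoved in the last pictures, though I checked those only by eye.

**Checks that disagreed:**
- **Tool tilt:** It grew to about 0.8 degrees during pressing, inside the limit.
- **Camera against hand:** The sleeve's position in the hand differed by about 1 mm between the two wrist angles. I used the measurement taken at the pressing angle.
- **First cover picture:** The first picture after releasing the cover read 2 mm too high because the arm was still moving, so I retook it.
- **Last top view:** It confirmed the dome height but not the rim's centre, which differed by about 2 mm because the rim was partly hidden. So the cover's final sideways position rests on the earlier wrist pictures.

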